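Lift the steamer lid off with the lid lifter

ROBOT

A 6-joint arm with a two-finger parallel gripper is mounted at the origin on the work surface. World frame = base frame: x ahead of the robot, y to its left, z up, the work surface at z = 0. Lengths are in m, angles in rad, forces in N, time in s.
With the tool pointing down it reaches from about 0.4 to 0.825 m from the base axis. Payload 7 kg.
Tool frame: the origin (TCP) lies on the centre line of the jaws, within the pads' length; the fingertips stand 11 mm ahead of it and the grasp point (between the pads) lies 8 mm behind it; z points along the fingers, y is the direction in which the jaws open and shut (so a half turn about z gives the same grasp; the last joint's range is limited). The gripper opens to 88 mm and grips with 3 to 60 N. Pads are 19 mm wide; open, the fingers measure 130 mm over their backs; the gripper's body (78 mm by 193 mm) begins 47 mm behind the grasp point.
Start: joints at [-1.006, 0.359, 0.012, 0, -1.224, -0.288], TCP at [0.184, -0.649, 0.238] pointing down, gripper open.
Joint ranges: [-3.07, 3.07], [-1.43, 2.12], [-1.02, 1.25], [-3.03, 1.67], [-3.05, -0], [-3.03, 3.03]. Speed limits (rad/s): [2.39, 2.39, 3.01, 3.14, 3.14, 3.14].

INTERFACE

Orientations are given as [roll, pitch, yaw] about the fixed x, y, z axes, in that order (R = Rz(yaw) Ry(pitch) Rx(roll)).
In Python, from station import * gives the robot as it stands.
- The arm moves only by the tool play_rows, never from a script. Its argument "targets" is a list of rows, each a list of 7 numbers: the turn, a rotation vector about the world's x, y, z in rad, then the shift along the world's x, y, z in m, then the opening, from 0 (shut) to 1 (fully open). A call has 1 to 12 rows; each row shifts and turns the pose as measured when the row begins; what a row does not reach is not made up. A row lasts 1/8 s, in which the tool goes at most 62.5 mm and 10.7 degrees, less where a joint would pass 70% of its speed; a pose out of reach is approached as far as the arm can. A call is refused whole if a number of a shift passes 0.0625 or a number of a turn 0.188, either way. A call with a gripper value outside its range is refused whole. The fingers move at their own pace and stop on an object; "grip_force" is the grip in N (left out, the last holds). Time passes only in rows, so rows that do not move let the fingers close. It gives the time, the measured TCP pose, the force and the opening at its end, in the units of the state.
- get_state(): the state, without advancing time (a new reading comes with each control period).
- grab_frame(name): name is "side" or "top" or "wrist"; returns (picture, depth): 420x560x3 uint8, blue, green, red; 420x560 float32, m along the optical axis (not along the pixel's ray), 0 where there is no reading.
- camera_params(name): a dict with "camera_matrix" (3x3 intrinsics, pixels), "dist" ([k1, k2, p1, p2, k3] as OpenCV has them; the pictures are not rectified), "extrinsics" (4x4, takes a point from world to camera coordinates); the wrist camera has in their place "hand_eye" (4x4, takes a point from camera to tool coordinates, whose origin is the TCP and whose axes are the flange's). Camera axes: x right, y up, looking along -z (the intrinsics and any distortion apply to the point x, -y, -z); pixel columns grow to the right and rows downward; lengths in m; the calibration is good to about 2 mm. A picture is of the moment at which its call begins: read the wrist's pose just before it. camera_params takes no time and is no camera call.
- job_done(): hands the job in, once; it reports no verdict.
The state is a dict: "t": time; "q": joint angles; "qd": joint speeds; "joint_efforts": joint torques, N m; "eef_pos": TCP position; "ee_rot": TCP orientation; "force": force on the tool from outside, world axes, zero at the start; "moment": the same for the moment, N m; "width": finger opening in m.
Only numpy, scipy, OpenCV 4.12 (cv2) and the standard library are available. Lean on these libraries where they do the work, as an engineer would, in place of code of your own. Each camera call takes 0.05 s, during which the arm holds its last target.

TASK

The lid of the steel soil steamer is hot and is handled only with the lid lifter: take the lifter from its drip tray, hook it under the lid's loop handle, draw the lid gently towards the steamer's front end until it comes up against its stop and so out from under the lip at the back, then lift it off level. Set it down gently in the middle of the upturned grey crate, square with it and flat, then unhook the lifter and stand it upright in its drip tray again. Never strain the lid or let the arm or gripper touch it, and leave the other things where they are.

Things in the scene. Friction and masses are not known exactly. Their poses are not given: they have to be found in the camera images.
- pan: Steel soil steamer: fixed open pan 300 mm (x) by 158 mm (y), side walls 88 mm high, back wall 92. Origin: centre of underside; +z up, -x is its front, roughly towards the robot. The lid lies on ledges 80 mm up, with 3 mm play to each side wall. A dark keeper frame in it (front stop bar, top 88 mm up; back lip, 88 to 92 mm up) differs in place along x by +-30 mm and is not measured.
- pan_ledge (a point): Middle of the pan at ledge height. The back lip at first overlaps the lid by 3 to 49 mm. Drawn 6 to 52 mm to the pan's -x the lid meets the stop; only in the last 3 mm before it is the lid clear of the lip, so feel for the stop (face 69 to 129 mm in front of this point). The lid slides with roughly 2 to 5 N, so a pull that climbs past that is the stop.
- lid: Hot lid, loose: flat aluminium plate 150 (x) by 140 (y) by 6 mm, about 0.6 kg, a loop handle in its middle. Origin: centre of underside; +z up. At the start its axes are parallel to the pan's. Only the lifter may touch it, with less than 12 N at all times; it must not tilt more than 7 degrees.
- lid_strap (a point): Middle of the underside of the lid's loop: a flat steel strap along the lid's y, 14 mm wide (x), 4 mm thick, its underside 26 mm above the lid's origin, so 20 mm free above the plate. Its two legs leave 70 mm free between them (y).
- lifter: Lid lifter, loose, 0.3 kg, 110 mm tall, standing on its prongs. Origin: underside, below the grip's middle; +z up, +x where the prongs point. A C open to +x: back plate x -18 to -10, 42 mm wide, z 0 to 45; two prongs 10 mm wide at y -16 and +16, x -28 to 15, z 0 to 5, with upturned tips x 10 to 15, z up to 12 mm; top beam z 41 to 47 mm under the grip.
- lifter_grip (a point): Middle of the lifter's grip, 80 mm above its origin: an upright rubber-covered square bar 28 by 28 mm, from 47 to 110 mm above the origin.
- lifter_seat (a point): Top of the prongs below the grip, 5 mm above the lifter's origin: here the lid's strap rests, in the 20 mm gap between back plate and upturned tips, when the lid hangs on the lifter. The tips pass under the strap only with the lifter lowered.
- stand: Upturned grey polypropylene crate, fixed, 210 mm (x) by 190 mm (y), flat top 60 mm above its origin. Origin: centre of its underside; +z up, -x its front, more or less towards the robot. The lid goes in the middle, axes parallel.
- tray: Black drip tray for the lifter, fixed, 130 mm (x) by 120 mm (y), walls 4 mm thick and 12 mm high, floor 4 mm above its origin. Origin: centre of its underside; +z up.
- frog: White ceramic frog ornament, 75 mm high, 60 mm across, origin centre of underside. Leave alone.
- saucer: Terracotta saucer, 140 mm across, 22 mm high, origin centre of underside. Leave alone.
- rake: Small hand rake lying down, 250 mm long, handle to its -x, origin near its middle on the table. Leave alone.
- seed_tray: Black plastic seed tray, 200 by 140 mm, 45 mm high, origin centre of underside. Leave alone.

How it is judged:
By the outcome, as a careful person would: the job done as asked, in the order asked, and still so for the second after the job is handed in, with the robot touching nothing.
It also fails if it takes over 72 s, if anything falls off the work surface, if the arm or the gripper's body presses on something with over 40 N, if the wrist force passes 120 N, or if a joint passes its speed limit or range.

## Working session

There is one attempt and no reset: what is moved stays moved. The work goes in short steps, Python scripts to look and compute and a tool call to move; the robot and the scene stay as the last step left them, time stands still between calls to the robot, and variables do not carry over. Pictures are saved under pics/ and viewed, and the job is handed in when it is done.

Besides the shell and the picture viewer there is one more tool, called after "Call:" by a JSON object that holds its "op" and its "data". play_rows: Moves the arm, as the interface text tells. Its arguments: {"type":"object","properties":{"targets":{"type":"array","items":{"type":"array","items":{"type":"number"}}},"grip_force":{"type":"number"}},"required":["targets"]}

```bash
ls; mkdir -p pics; cat > h.py <<'E'
from station import *
import numpy as np, cv2
def shot(n,f):
    s=get_state(); im,d=grab_frame(n); cv2.imwrite(f'pics/{f}.png',im); np.savez(f'pics/{f}.npz',im=im,d=d,p=s['eef_pos'],r=s['ee_rot']); return im,d,s
E
python3 - <<'E'
from h import *
for n in ('top','side','wrist'):
    shot(n,n+'0'); p=camera_params(n); print(n,{k:np.round(v,4).tolist() for k,v in p.items()})
print(get_state())
E
```

```text
pics
top {'camera_matrix': [[392.1305, 0.0, 282.2392], [0.0, 392.1305, 199.4589], [0.0, 0.0, 1.0]], 'dist': [-0.0672, 0.0, 0.0, 0.0, 0.0], 'extrinsics': [[-0.0282, -0.9996, 0.0023, 0.0164], [0.9966, -0.0279, 0.0775, -0.5953], [-0.0774, 0.0045, 0.997, -1.4751], [0.0, 0.0, 0.0, 1.0]]}
side {'camera_matrix': [[430.9253, 0.0, 282.5791], [0.0, 430.9253, 210.4836], [0.0, 0.0, 1.0]], 'dist': [-0.0855, 0.0, 0.0, 0.0, 0.0], 'extrinsics': [[-0.9373, -0.3484, 0.0066, 0.5767], [0.2285, -0.6002, 0.7665, -0.2283], [-0.2631, 0.72, 0.6422, -1.3487], [0.0, 0.0, 0.0, 1.0]]}
wrist {'camera_matrix': [[355.989, 0.0, 282.1528], [0.0, 355.989, 207.2332], [0.0, 0.0, 1.0]], 'dist': [-0.0366, 0.0, 0.0, 0.0, 0.0], 'hand_eye': [[0.001, 0.9603, 0.2788, 0.0754], [1.0, -0.0009, -0.0006, -0.0005], [-0.0003, 0.2788, -0.9603, -0.1481], [0.0, 0.0, 0.0, 1.0]]}
{'t': 0.15, 'q': array([-1.00590791e+00,  3.59175198e-01,  1.13046152e-02, -2.22257243e-04,
       -1.22409240e+00, -2.88102072e-01]), 'qd': array([ 0.00166778, -0.00246422,  0.00533286,  0.00132127,  0.00062655,
        0.00012457]), 'joint_efforts': array([ 4.21797722e-04, -5.83274209e+01,  2.93289578e+01,  7.00122088e+00,
        8.73264391e-03, -1.27900162e-04]), 'eef_pos': array([ 0.18433491, -0.6489958 ,  0.2368896 ]), 'ee_rot': array([ 3.14041471e+00, -1.31154826e-04, -2.86488188e+00]), 'force': array([-0.23346792, -0.57494099,  0.6460176 ]), 'moment': array([-0.01094709,  0.02550024,  0.0012091 ]), 'width': 0.08756829038024402}
```

View pics/top0.png

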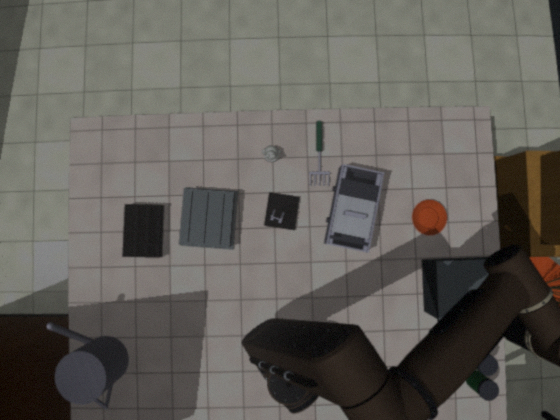

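View pics/side0.png

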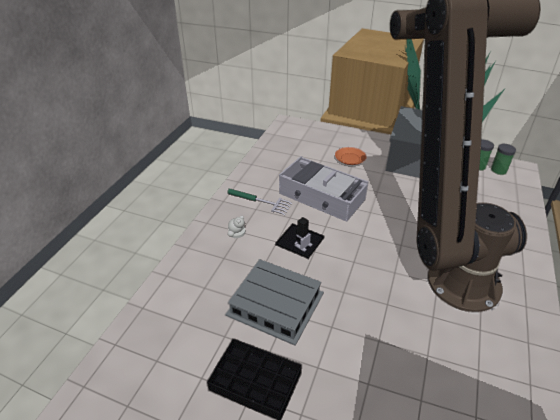

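View pics/wrist0.png

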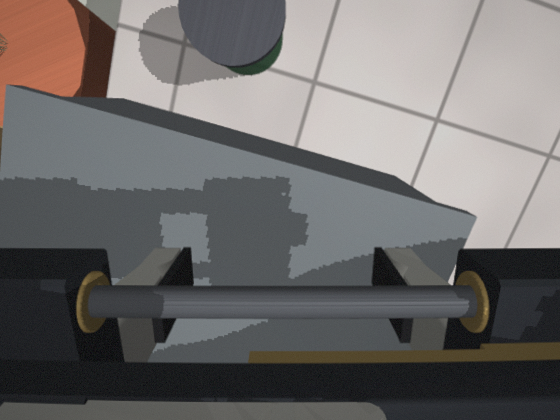

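```bash
cat >> h.py <<'E'
from scipy.spatial.transform import Rotation as Ro
def cam2world(n,p=None,r=None):
    c=camera_params(n)
    if n!='wrist': return np.linalg.inv(c['extrinsics'])
    T=np.eye(4);T[:3,:3]=Ro.from_euler('xyz',r).as_matrix();T[:3,3]=p
    return T@c['hand_eye']
def cloud(n,d,p=None,r=None):
    c=camera_params(n);h,w=d.shape
    v,u=np.mgrid[:h,:w]
    q=cv2.undistortPoints(np.stack([u,v],-1).reshape(-1,1,2).astype(float),np.array(c['camera_matrix']),np.array(c['dist'])).reshape(h,w,2)
    P=np.stack([q[...,0]*d,-q[...,1]*d,-d,np.ones_like(d)],-1)
    W=P@cam2world(n,p,r).T
    W=W[...,:3].copy(); W[d<=0]=np.nan
    return W
def load(f):
    z=np.load(f'pics/{f}.npz'); return z['im'],z['d'],z['p'],z['r']
E
python3 - <<'E'
from h import *
im,d,p,r=load('top0'); W=cloud('top',d)
for u,v,n in [(282,211,'tray'),(208,218,'stand'),(355,190,'pan'),(355,215,'lid'),(272,153,'frog'),(320,136,'rake'),(430,217,'saucer'),(143,230,'seed'),(100,150,'table'),(277,215,'lifter'),(330,300,'table')]:
    print(n,np.round(W[v,u],4))
x0,y0=260,130
cv2.imwrite('pics/topc.png',cv2.resize(im[130:265,170:400],None,fx=3.4,fy=3.4,interpolation=cv2.INTER_CUBIC))
E
```

```text
tray [0.5469 0.0021 0.1172]
stand [0.5313 0.2786 0.0561]
pan [ 0.6173 -0.267   0.0935]
lid [ 0.5254 -0.2602  0.1094]
frog [0.7673 0.0332 0.0689]
rake [ 0.8391 -0.1541  0.0196]
saucer [ 0.5123 -0.5745  0.0034]
seed [ 0.4934  0.5459 -0.0052]
table [0.8143 0.7174 0.0027]
lifter [0.5331 0.0203 0.1162]
table [ 2.066e-01 -1.722e-01  1.000e-04]
```

View pics/topc.png

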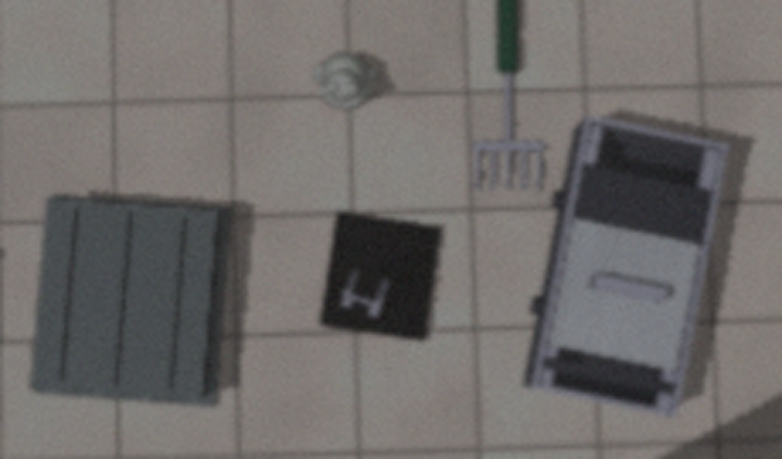

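Call:
{"op": "play_rows", "data": {"targets": [[0,0,0,0,0,0.04,1],[0,0,-0.03,0.02,0.02,0.04,1],[0,0,-0.04,0.04,0.04,0.02,1],[0,0,-0.04,0.04,0.04,0,1],[0,0,-0.04,0.04,0.04,0,1],[0,0,-0.04,0.04,0.04,0,1],[0,0,-0.04,0.04,0.04,0,1],[0,0,-0.04,0.04,0.04,0,1],[0,0,-0.04,0.04,0.04,0,1],[0,0,-0.03,0.04,0.04,0,1],[0,0,-0.03,0.03,0.03,0,1],[0,0,0,0,0,0,1]]}}

```text
t: 1.65
eef_pos: [0.5625, -0.2638, 0.3348]
ee_rot: [3.133, -0.002, 3.033]
force: [0.1, 0.5, 0.2]
width: 0.0877
```

```bash
python3 - <<'E'
from h import *
im,d,s=shot('wrist','w1'); print(s['eef_pos'],s['ee_rot'],s['q'],s['force'],s['t'])
W=cloud('wrist',d,s['eef_pos'],s['ee_rot']); print(np.round(W[100:300:40,100:500:80],3).tolist())
E
```

```text
[ 0.5624631  -0.2638186   0.33479484] [ 3.13342834e+00 -1.87816309e-03  3.03322874e+00] [-0.12977316  0.22887925  0.05253348 -0.00824718 -1.39650888 -1.54795627] [0.06341166 0.5228443  0.17440058] 1.65
[[[0.455, -0.489, 0.001], [0.467, -0.385, 0.001], [0.48, -0.277, 0.087], [0.49, -0.192, 0.088], [0.501, -0.073, 0.001]], [[0.506, -0.502, 0.0], [0.518, -0.394, 0.001], [0.52, -0.281, 0.11], [0.532, -0.195, 0.089], [0.553, -0.074, 0.002]], [[0.559, -0.515, 0.002], [0.572, -0.404, 0.0], [0.567, -0.288, 0.087], [0.578, -0.196, 0.08], [0.608, -0.073, -0.0]], [[0.617, -0.53, 0.0], [0.629, -0.415, 0.0], [0.612, -0.293, 0.094], [0.624, -0.201, 0.088], [0.667, -0.074, 0.002]], [[0.521, -0.308, 0.398], [0.548, -0.308, 0.339], [0.69, -0.306, 0.03], [0.717, -0.192, -0.0], [0.557, -0.204, 0.344]]]
```

View pics/w1.png

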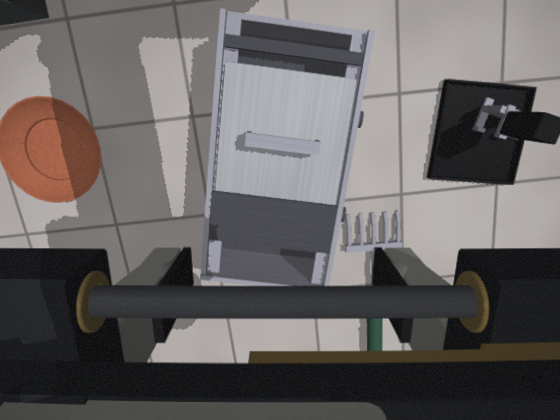

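```bash
cat > m1.py <<'E'
from h import *
im,d,p,r=load('w1'); W=cloud('wrist',d,p,r)
x,y,z=W[...,0],W[...,1],W[...,2]
roi=(x>0.36)&(x<0.72)&(y>-0.4)&(y<-0.12)&(np.arange(420)[:,None]<245)
def rect(m,n):
    m=m.astype(np.uint8); k,l,st,c=cv2.connectedComponentsWithStats(m); i=1+np.argmax(st[1:,4]); mm=l==i
    P=np.stack([x[mm],y[mm]],-1).astype(np.float32); R=cv2.minAreaRect(P*1000); print(n,R,np.round(np.median(z[mm]),4)); print(np.round(cv2.boxPoints(R),1).tolist())
    return mm
s=rect(roi&(z>0.1)&(z<0.125),'strap')
l=rect(roi&(np.abs(z-0.087)<0.004)&(im.mean(-1)>150),'lid')
rect(roi&(z>0.06)&(z<0.1),'pan')
# PCA strap dir
P=np.stack([x[s],y[s]],-1); c=P.mean(0); v=np.linalg.svd(P-c,full_matrices=False)[2][0]; print('strap c',c,'dir',np.degrees(np.arctan2(v[1],v[0])))
# ortho image
g=0.0006; H=int(.36/g);Wd=int(.28/g); O=np.zeros((H,Wd,3),np.uint8)
i=((x-.36)/g); j=((y+.4)/g); ok=roi&(i>=0)&(i<H)&(j>=0)&(j<Wd)
O[i[ok].astype(int),j[ok].astype(int)]=im[ok]; O=cv2.dilate(O,np.ones((3,3)))
cv2.imwrite('pics/o1.png',O)
E
python3 m1.py
```

```text
strap ((526.6111450195312, -257.76531982421875), (78.28070831298828, 14.107516288757324), 76.50186157226562) 0.111
[[510.6000061035156, -294.20001220703125], [524.2999877929688, -297.5], [542.5999755859375, -221.39999389648438], [528.9000244140625, -218.10000610351562]]
lid ((521.4615478515625, -256.7027587890625), (139.527587890625, 138.7838592529297), 76.5909423828125) 0.087
[[437.79998779296875, -308.5], [572.7999877929688, -340.70001220703125], [605.0999755859375, -204.89999389648438], [470.1000061035156, -172.6999969482422]]
pan ((531.4264526367188, -259.136962890625), (159.32913208007812, 259.2935791015625), 76.61187744140625) 0.0874
[[386.8999938964844, -306.6000061035156], [639.0999755859375, -366.70001220703125], [676.0, -211.6999969482422], [423.70001220703125, -151.60000610351562]]
strap c [ 0.52640404 -0.25802483] dir -103.46343703478695
```

View pics/o1.png

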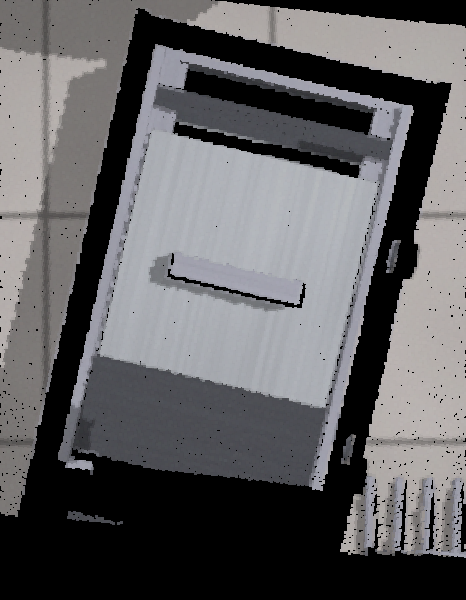

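Call:
{"op": "play_rows", "data": {"targets": [[0,0,0,0,0.05,0,1],[0,0,0,0,0.055,0,1],[0,0,0,0,0.06,0,1],[0,0,0,0,0.06,0,1],[0,0,0,0,0.06,0,1],[0,0,0,0,0.06,0,1],[0,0,0,0,0.06,0,1],[0,0,0,0,0.06,0,1],[0,0,0,0,0.055,0,1],[0,0,0,0,0.03,0,1],[0,0,0,0,0,0,1]]}}

```text
t: 3.08
eef_pos: [0.5562, 0.2899, 0.3347]
ee_rot: [3.135, -0.003, 3.021]
force: [0.1, -0.2, -0.1]
width: 0.0876
```

```bash
python3 - <<'E'
from h import *
im,d,s=shot('wrist','w2'); print(s['eef_pos'],s['ee_rot'],s['q'],s['force'],s['t'])
E
```

```text
[0.55620776 0.28988464 0.3346878 ] [ 3.13454213e+00 -2.72726271e-03  3.02108537e+00] [ 0.78722924  0.2352692   0.05994812 -0.00659476 -1.39160108 -2.47737959] [ 0.07483001 -0.17349799 -0.14198595] 3.075
```

Call:
{"op": "play_rows", "data": {"targets": [[0,0,0,0,-0.05,0,1],[0,0,0,0,-0.06,0,1],[0,0,0,0,-0.06,0,1],[0,0,0,0,-0.06,0,1],[0,0,0,0,-0.03,0,1],[0,0,0,0,0,0,1]]}}

```text
t: 3.88
eef_pos: [0.5527, 0.012, 0.336]
ee_rot: [3.135, -0.001, 3.013]
force: [-0.1, 0.1, 0.5]
width: 0.0877
```

```bash
python3 - <<'E'
from h import *
im,d,s=shot('wrist','w3'); print(s['eef_pos'],s['ee_rot'],s['q'],s['force'],s['t'])
E
```

```text
[0.55268379 0.01203129 0.33600665] [ 3.13546390e+00 -7.07830857e-04  3.01304605e+00] [ 0.37203426  0.10726093 -0.0942842  -0.00583736 -1.36693412 -2.07020419] [-0.08673277  0.11684564  0.45793799] 3.875
```

View pics/w2.png

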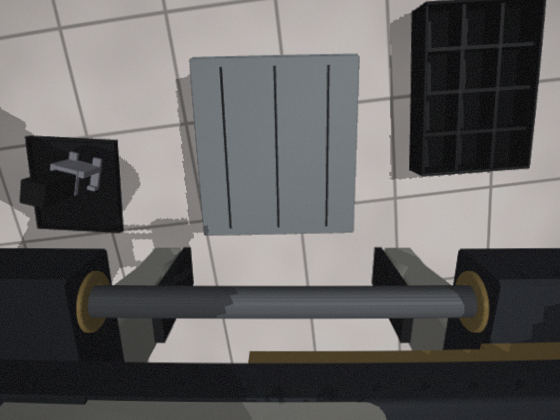

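View pics/w3.png

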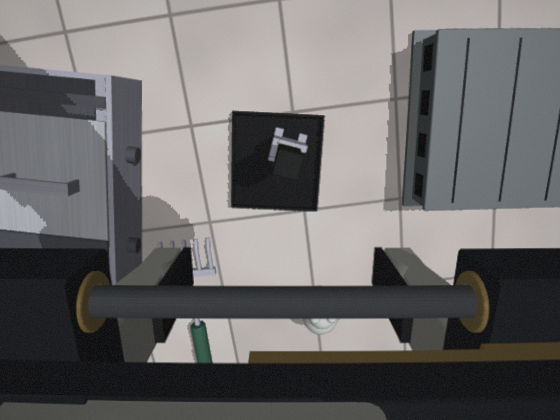

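```bash
cat > m2.py <<'E'
from h import *
def rect(W,m,n):
    x,y,z=np.moveaxis(W,-1,0)
    m=m.astype(np.uint8); k,l,st,c=cv2.connectedComponentsWithStats(m); i=1+np.argmax(st[1:,4]); mm=l==i
    P=np.stack([x[mm],y[mm]],-1).astype(np.float32); R=cv2.minAreaRect(P*1000); print(n,np.round(R[0],1),np.round(R[1],1),round(R[2],2),'z',np.round(np.median(z[mm]),4),mm.sum()); print(np.round(cv2.boxPoints(R),1).tolist())
    return mm
rows=(np.arange(420)[:,None]<245)
im,d,p,r=load('w2'); W2=cloud('wrist',d,p,r); x,y,z=np.moveaxis(W2,-1,0)
rect(W2,rows&(abs(z-.06)<.01)&(y>.1)&(y<.45),'stand2')
im3,d,p,r=load('w3'); W3=cloud('wrist',d,p,r); x,y,z=np.moveaxis(W3,-1,0)
b=rows&(y>-.12)&(y<.12)
dark=im3.max(-1)<75
rect(W3,b&dark&(z<.03),'tray3')
rect(W3,b&(z>.008)&(z<.03)&(x<.7),'tray3rim')
rect(W3,b&(z>.105)&(z<.13),'griptop')
met=b&(im3.min(-1)>95)&(x>.47)&(x<.6)&(y>-.04)&(y<.06)&(z>.006)
for lo,hi in ((.006,.013),(.013,.02),(.035,.056)): rect(W3,met&(z>lo)&(z<hi),f'met{lo}')
v,u=np.where(b&(z>.02)&(z<.13)); print(u.min(),u.max(),v.min(),v.max())
c=cv2.resize(im3[100:220,215:335],None,fx=5,fy=5,interpolation=cv2.INTER_NEAREST); cv2.imwrite('pics/l3.png',cv2.convertScaleAbs(c,alpha=1.5))
E
python3 m2.py
```

```text
stand2 [532.8 287.3] [190.7 211. ] 84.52 z 0.0609 28446
[[418.70001220703125, 202.5], [628.7000122070312, 182.3000030517578], [646.9000244140625, 372.1000061035156], [436.8999938964844, 392.29998779296875]]
tray3 [551.3   4.5] [120.7 129.6] 80.33 z 0.0052 7157
[[477.29998779296875, -44.099998474121094], [605.0, -65.9000015258789], [625.2999877929688, 53.099998474121094], [497.6000061035156, 74.80000305175781]]
tray3rim [552.1   5.8] [120.4 131. ] 79.86 z 0.0126 1212
[[477.0, -41.900001525878906], [606.0, -65.0], [627.2000122070312, 53.5], [498.20001220703125, 76.5999984741211]]
griptop [539.2  21. ] [28. 28.] 68.41 z 0.1148 726
[[521.0999755859375, 13.100000381469727], [547.0999755859375, 2.799999952316284], [557.4000244140625, 28.899999618530273], [531.4000244140625, 39.099998474121094]]
met0.006 [512.1  14.7] [ 9.9 10.1] 68.83 z 0.0099 64
[[505.6000061035156, 11.899999618530273], [515.0999755859375, 8.199999809265137], [518.5999755859375, 17.5], [509.20001220703125, 21.100000381469727]]
met0.013 [544.3   0. ] [5.6 4. ] 77.91 z 0.0173 18
[[541.7000122070312, -2.299999952316284], [545.7000122070312, -3.0999999046325684], [546.7999877929688, 2.299999952316284], [542.9000244140625, 3.200000047683716]]
met0.035 [526.3  26.4] [41.9  8. ] 68.21 z 0.0506 199
[[514.7999877929688, 8.399999618530273], [522.2000122070312, 5.400000095367432], [537.7999877929688, 44.400001525878906], [530.4000244140625, 47.29999923706055]]
273 307 136 180
```

View pics/l3.png

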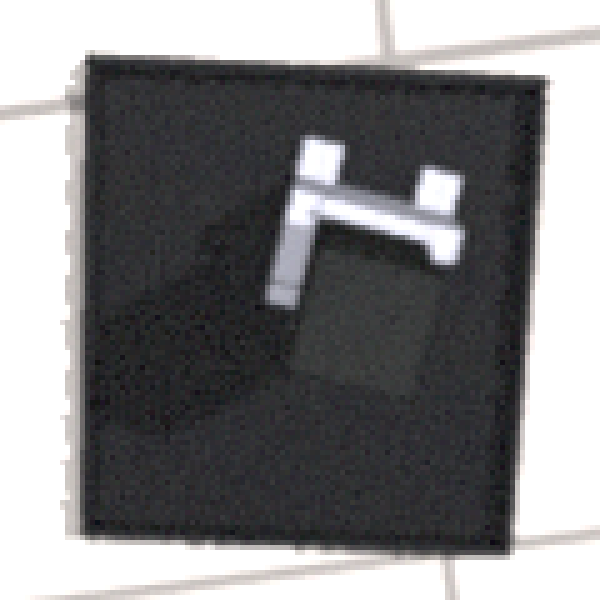

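Call:
{"op": "play_rows", "data": {"targets": [[-0.003,0,-0.05,-0.004,0.003,-0.03,1],[-0.003,0,-0.05,-0.004,0.003,-0.05,1],[0,0,-0.05,-0.003,0.003,-0.05,1],[0,0,-0.05,-0.002,0,-0.05,1],[0,0,-0.05,0,0,-0.02,1],[0,0,0,0,0,0,1]]}}

```text
t: 4.68
eef_pos: [0.5381, 0.0215, 0.1329]
ee_rot: [3.14, 0.006, 2.755]
force: [-0.1, -0.3, 0.7]
width: 0.0877
```

Call:
{"op": "play_rows", "data": {"targets": [[0.002,0.005,0.01,0.001,0,-0.025,1],[0,0,0,0,0,-0.025,1],[0,0,0,0,0,-0.005,1],[0,0,0,0,0,0,1]]}}

```text
t: 5.18
eef_pos: [0.5426, 0.0231, 0.0821]
ee_rot: [3.135, 0.007, 2.772]
force: [-0.1, -0.2, 0.4]
width: 0.0876
```

```bash
python3 - <<'E'
from h import *
s=get_state(); print(s['eef_pos'],s['ee_rot'],s['force'],s['moment'])
E
```

```text
[0.54258566 0.02307568 0.0821428 ] [3.13502865 0.00662166 2.77197785] [-0.07784703 -0.21275588  0.44987019] [-0.03459982  0.04690702  0.00654565]
```

Call:
{"op": "play_rows", "data": {"targets": [[-0.004,0.009,-0.007,-0.003,-0.002,-0.004,1],[0,0,0,0,0,0,1]]}}

```text
t: 5.42
eef_pos: [0.5405, 0.0214, 0.08]
ee_rot: [3.141, 0.002, 2.765]
force: [-0.3, -0.2, 0.1]
width: 0.0874
```

```bash
python3 - <<'E'
from h import *
s=get_state(); print(s['eef_pos'],s['ee_rot'],s['force'],s['moment'])
E
```

```text
[0.54052903 0.02136932 0.0800497 ] [3.14053576e+00 1.65058730e-03 2.76520119e+00] [-0.27899511 -0.23008738  0.14977093] [-0.06923419  0.01412864  0.01005265]
```

Call:
{"op": "play_rows", "data": {"targets": [[0,0,0,-0.001,0,-0.002,0.5],[0,0,0,0,0,0,0.3],[0,0,0,0,0,0,0.2],[0,0,0,0,0,0,0.2],[0,0,0,0,0,0,0.0],[0,0,0,0,0,0,0.0]], "grip_force": 45}}

```text
t: 6.18
eef_pos: [0.5399, 0.0215, 0.0788]
ee_rot: [3.14, 0.003, 2.765]
force: [0.0, -0.1, 0.1]
width: 0.0337
```

```bash
python3 - <<'E'
from h import *
s=get_state(); print(s['eef_pos'],s['ee_rot'],s['force'],s['moment'],s['width'])
E
```

```text
[0.53989288 0.0214811  0.07878524] [3.13963911e+00 2.73776212e-03 2.76544321e+00] [ 0.01756588 -0.05150593  0.14724458] [-0.05925683  0.01725002 -0.0212551 ] 0.033659582387017585
```

Not yet fully shut on the 28 mm bar.

Call:
{"op": "play_rows", "data": {"targets": [[0,0,0,0,0,0,0],[0,0,0,0,0,0,0],[0,0,0,0,0,0,0]]}}

```text
t: 6.55
eef_pos: [0.5398, 0.0214, 0.0787]
ee_rot: [3.14, 0.002, 2.765]
force: [0.4, -0.5, 0.2]
width: 0.0278
```

```bash
python3 - <<'E'
from h import *
s=get_state(); print(s['eef_pos'],s['ee_rot'],s['force'],s['moment'],s['width'])
E
```

```text
[0.53976661 0.02143974 0.07866712] [3.13987396e+00 2.46527703e-03 2.76542370e+00] [ 0.44824133 -0.48441864  0.17789709] [-0.08041785  0.00679235  0.00108366] 0.027801573793853045
```

Call:
{"op": "play_rows", "data": {"targets": [[0,0,0,0,0,0.02,0],[0,0,0,0,0,0.05,0],[0,0,0,0,0,0.05,0],[0,0,0.02,-0.005,-0.04,0.02,0],[0,0,0.03,-0.01,-0.06,0,0],[0,0,0.03,-0.01,-0.06,0,0],[0,0,0.03,-0.01,-0.06,0,0],[0,0,0.03,-0.01,-0.05,0,0],[0,0,0,0,0,0,0]]}}

```text
t: 7.68
eef_pos: [0.4885, -0.2554, 0.219]
ee_rot: [-3.141, -0.004, 2.912]
force: [-0.1, 1.1, -3.4]
width: 0.028
```

```bash
cat > st.py <<'E'
from h import *
s=get_state(); print(s['t'],s['eef_pos'].round(4),s['ee_rot'].round(4),s['force'].round(2),s['moment'].round(3),round(s['width'],4))
import sys
a=np.radians(float(sys.argv[1])) if len(sys.argv)>1 else np.radians(-13.4)
y=a+np.pi; R=Ro.from_euler('xyz',s['ee_rot']); D=Ro.from_euler('xyz',[np.pi,0,y]); print('turn to target',(D*R.inv()).as_rotvec().round(4))
tgt=np.array([float(v) for v in sys.argv[2:5]]) if len(sys.argv)>4 else None
if tgt is not None: print('shift',(tgt-s['eef_pos']).round(4))
f=s['force'];ex=np.array([np.cos(a),np.sin(a)]); print('force along lid x,y',(f[:2]@ex).round(2),(f[1]*ex[0]-f[0]*ex[1]).round(2))
E
python3 st.py -13.4 0.4956 -0.2507 0.1647
```

```text
7.675 [ 0.4885 -0.2554  0.219 ] [-3.1413 -0.0039  2.9115] [-0.09  1.09 -3.42] [ 0.133 -0.103 -0.01 ] 0.028
turn to target [-0.0006 -0.0038 -0.0038]
shift [ 0.0071  0.0047 -0.0543]
force along lid x,y -0.34 1.04
```

Call:
{"op": "play_rows", "data": {"targets": [[0,-0.004,-0.004,0.007,0.005,-0.015,0],[0,0,0,0,0,-0.012,0],[0,0,0,0,0,0,0]]}}

```text
t: 8.05
eef_pos: [0.4953, -0.2481, 0.1884]
ee_rot: [3.14, -0.003, 2.907]
force: [0.1, 1.0, -3.0]
width: 0.028
```

```bash
python3 st.py -13.4 0.4956 -0.2507 0.1647; python3 - <<'E'
from h import *
shot('wrist','w4'); shot('side','s4')
im=cv2.imread('pics/s4.png'); cv2.imwrite('pics/s4c.png',cv2.resize(im[120:240,240:400],None,fx=4.5,fy=4.5,interpolation=cv2.INTER_CUBIC))
E
```

```text
8.05 [ 0.4953 -0.2481  0.1884] [ 3.1400e+00 -2.5000e-03  2.9075e+00] [ 0.13  1.01 -2.96] [-0.026 -0.007 -0.005] 0.028
turn to target [-0.0021 -0.0021  0.0003]
shift [ 0.0003 -0.0026 -0.0237]
force along lid x,y -0.11 1.01
```

View pics/w4.png

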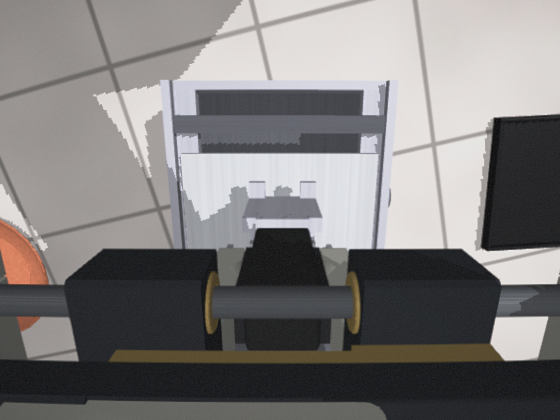

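View pics/s4c.png

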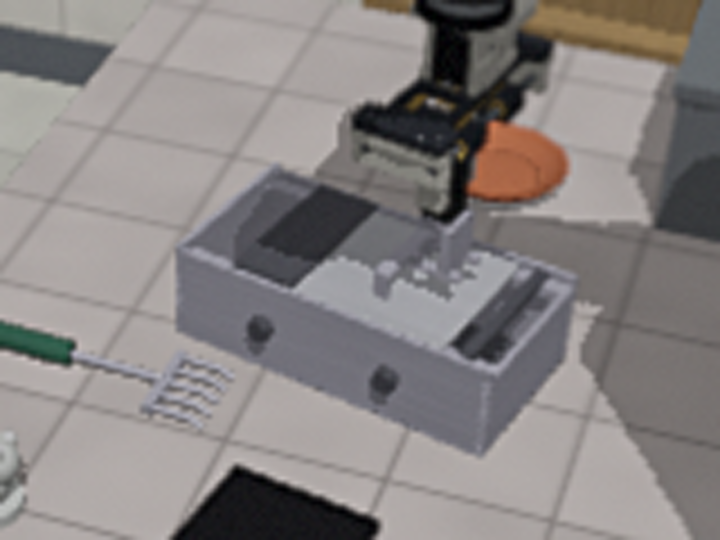

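```bash
python3 - <<'E'
from h import *
im,d,p,r=load('w4'); W=cloud('wrist',d,p,r)
a=np.radians(-13.4); ex=np.array([np.cos(a),np.sin(a)]); ey=np.array([-ex[1],ex[0]]); s=np.array([.5265,-.258])
def lf(q): q=q-np.r_[s,0]; return np.round(1000*np.array([q[:2]@ex,q[:2]@ey,q[2]]),1)
for u,v in [(257,187),(308,187),(282,206),(190,170),(370,170),(280,160),(282,125),(250,206),(316,206)]: print(u,v,lf(W[v,u]))
e=1000*np.array([(p[:2]-s)@ex,(p[:2]-s)@ey]);print('tcp',e,p[2])
# back plate region extents (top beam z~.155)
x,y,z=np.moveaxis(W,-1,0); Q=np.stack([(W[...,:2]-s)@ex,(W[...,:2]-s)@ey],-1)*1000
m=(z>.145)&(z<.17)&(np.arange(420)[:,None]<235); print('beam',Q[m].min(0),Q[m].max(0),np.median(z[m]))
m=(z>.11)&(z<.13)&(np.arange(420)[:,None]<200); print('prong',Q[m].min(0),Q[m].max(0),np.median(z[m]))
m=(z>.08)&(z<.092)&(np.abs(Q[...,1])<72)&(im.mean(-1)>160)&(Q[...,0]<-40); print('lid',Q[m].min(0),Q[m].max(0),np.median(z[m]))
E
```

```text
257 187 [-58.2 -13.5 119.8]
308 187 [-58.1  18.3 119.2]
282 206 [-51.2   2.  138.3]
190 170 [-63.1 -63.3  86.6]
370 170 [-63.2  64.6  86.9]
280 160 [-70.2   0.7  86.8]
282 125 [-94.5   2.1  89.5]
250 206 [-50.8 -16.6 137. ]
316 206 [-50.9  21.8 137.2]
tcp [-32.60184215   2.38900366] 0.18836922828453717
beam [-51.45231091 -18.68063786] [-42.48102939  23.18872288] 0.16003648038075147
prong [-61.38372662 -18.73738974] [-50.73977224  23.2687753 ] 0.11973661308798642
lid [-124.23750699  -71.98895085] [-40.00990321  71.95885696] 0.08661792579939948
```

Call:
{"op": "play_rows", "data": {"targets": [[-0.002,-0.002,0,0,-0.002,-0.01,0],[0,0,0,0,0,-0.008,0],[0,0,0,0,0,-0.004,0],[0,0,0,0,0,0,0]]}}

```text
t: 8.65
eef_pos: [0.4966, -0.25, 0.1668]
ee_rot: [-3.141, 0.003, 2.909]
force: [-0.0, 0.6, -2.7]
width: 0.0277
```

```bash
python3 st.py -13.4 0.4956 -0.2507 0.1645
```

```text
8.65 [ 0.4966 -0.25    0.1668] [-3.1414  0.0033  2.909 ] [-0.05  0.61 -2.72] [-0.039 -0.011  0.029] 0.0277
turn to target [ 0.0009  0.0032 -0.0013]
shift [-0.001  -0.0007 -0.0023]
force along lid x,y -0.19 0.58
```

Call:
{"op": "play_rows", "data": {"targets": [[0,0.003,0,0,-0.001,-0.003,0],[0,0,0,0,0,0,0]]}}

```text
t: 8.9
eef_pos: [0.4968, -0.2512, 0.1638]
ee_rot: [-3.141, 0.001, 2.909]
force: [0.4, -0.5, -2.5]
width: 0.028
```

```bash
python3 st.py -13.4 0.5265 -0.258 0.1645
```

```text
8.9 [ 0.4968 -0.2512  0.1638] [-3.1406e+00  6.0000e-04  2.9089e+00] [ 0.43 -0.47 -2.5 ] [-0.035 -0.002 -0.055] 0.028
turn to target [ 0.0011  0.0004 -0.0011]
shift [ 0.0297 -0.0068  0.0007]
force along lid x,y 0.52 -0.36
```

Call:
{"op": "play_rows", "data": {"targets": [[0,0,0,0.006,-0.0015,0,0],[0,0,0,0.006,-0.0015,0,0],[0,0,0,0.006,-0.0015,0,0],[0,0,0,0.006,-0.0015,0,0],[0,0,0,0,0,0,0]]}}

```text
t: 9.52
eef_pos: [0.5233, -0.2579, 0.1642]
ee_rot: [-3.141, 0.002, 2.909]
force: [-0.3, 0.4, -3.3]
width: 0.0278
```

```bash
python3 st.py -13.4 0.5265 -0.258 0.1642
```

```text
9.525 [ 0.5233 -0.2579  0.1642] [-3.1405e+00  1.7000e-03  2.9089e+00] [-0.31  0.42 -3.28] [ 0.019  0.002 -0.011] 0.0278
turn to target [ 0.0014  0.0014 -0.0012]
shift [ 0.0032 -0.0001  0.    ]
force along lid x,y -0.4 0.34
```

Call:
{"op": "play_rows", "data": {"targets": [[0,0,0,0.003,0,0,0],[0,0,0,0,0,0.003,0],[0,0,0,0,0,0.003,0],[0,0,0,0,0,0.001,0],[0,0,0,0,0,0,0]]}}

```text
t: 10.15
eef_pos: [0.5261, -0.2578, 0.1719]
ee_rot: [-3.141, 0.002, 2.909]
force: [0.1, 0.3, -4.0]
width: 0.0277
```

```bash
python3 st.py -13.4 0.5265 -0.258 0.1725;python3 - <<'E'
from h import *
shot('side','s5')
im=cv2.imread('pics/s5.png'); cv2.imwrite('pics/s5c.png',cv2.resize(im[140:220,280:380],None,fx=7,fy=7,interpolation=cv2.INTER_CUBIC))
E
```

```text
10.15 [ 0.5261 -0.2578  0.1719] [-3.1406e+00  1.6000e-03  2.9089e+00] [ 0.09  0.31 -3.98] [-0.045  0.025 -0.012] 0.0277
turn to target [ 0.0014  0.0014 -0.0011]
shift [ 0.0004 -0.0002  0.0006]
force along lid x,y 0.02 0.33
```

View pics/s5c.png

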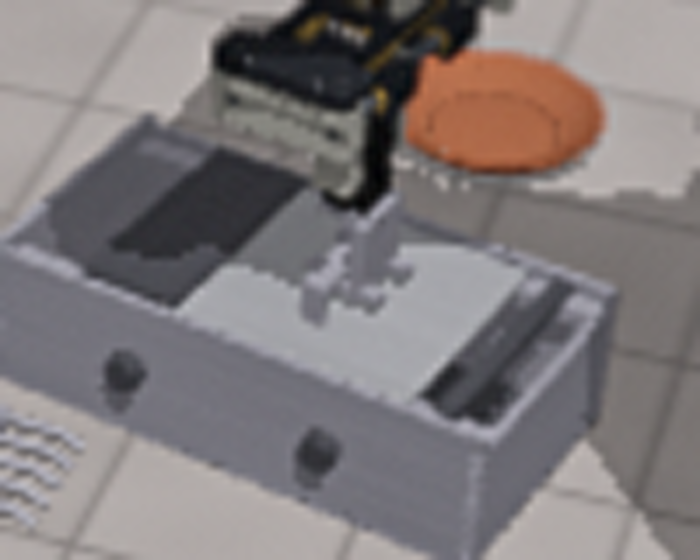

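Call:
{"op": "play_rows", "data": {"targets": [[0.001,0.001,-0.001,-0.002,0.0005,0.0005,0],[0,0,0,-0.002,0.0005,0,0],[0,0,0,-0.002,0.0005,0,0]]}}

```text
t: 10.58
eef_pos: [0.521, -0.2564, 0.1726]
ee_rot: [-3.142, 0.003, 2.908]
force: [2.8, 0.2, -4.4]
width: 0.0276
```

```bash
python3 st.py -13.4 0.5265 -0.258 0.1725
```

```text
10.575 [ 0.521  -0.2564  0.1726] [-3.1415e+00  2.9000e-03  2.9079e+00] [ 2.85  0.17 -4.42] [-0.336 -1.071 -0.016] 0.0276
turn to target [ 0.0007  0.0028 -0.0002]
shift [ 0.0055 -0.0016 -0.0001]
force along lid x,y 2.73 0.83
```

Call:
{"op": "play_rows", "data": {"targets": [[0,0,0,-0.002,0.0005,0,0],[0,0,0,-0.002,0.0005,0,0]]}}

```text
t: 10.82
eef_pos: [0.5171, -0.2553, 0.1726]
ee_rot: [3.142, 0.004, 2.908]
force: [1.9, -0.8, -4.5]
width: 0.0279
```

```bash
python3 st.py -13.4 0.5265 -0.258 0.1725
```

```text
10.825 [ 0.5171 -0.2553  0.1726] [3.1416 0.0036 2.908 ] [ 1.92 -0.83 -4.45] [-0.346 -1.064  0.039] 0.0279
turn to target [ 0.0008  0.0035 -0.0003]
shift [ 0.0094 -0.0027 -0.0001]
force along lid x,y 2.06 -0.36
```

Call:
{"op": "play_rows", "data": {"targets": [[0,0.003,0,-0.0015,0.0004,0,0],[0,0,0,-0.0015,0.0004,0,0]]}}

```text
t: 11.08
eef_pos: [0.5139, -0.2545, 0.1726]
ee_rot: [-3.141, 0.001, 2.908]
force: [2.8, -0.7, -4.4]
width: 0.0282
```

```bash
python3 st.py -13.4 0.5265 -0.258 0.1725
```

```text
11.075 [ 0.5139 -0.2545  0.1726] [-3.1409e+00  8.0000e-04  2.9080e+00] [ 2.79 -0.66 -4.39] [-0.313 -1.097 -0.028] 0.0282
turn to target [ 0.0009  0.0006 -0.0003]
shift [ 0.0126 -0.0035 -0.0001]
force along lid x,y 2.87 0.01
```

Call:
{"op": "play_rows", "data": {"targets": [[0,0,0,-0.001,0.0002,0,0],[0,0,0,-0.001,0.0002,0,0]]}}

```text
t: 11.32
eef_pos: [0.5119, -0.254, 0.1727]
ee_rot: [-3.141, 0.001, 2.908]
force: [2.5, -0.9, -4.4]
width: 0.028
```

```bash
python3 st.py -13.4 0.5265 -0.258 0.1725
```

```text
11.325 [ 0.5119 -0.254   0.1727] [-3.1410e+00  9.0000e-04  2.9081e+00] [ 2.46 -0.87 -4.38] [-0.227 -1.13  -0.03 ] 0.028
turn to target [ 0.0008  0.0008 -0.0004]
shift [ 0.0146 -0.004  -0.0002]
force along lid x,y 2.59 -0.28
```

Call:
{"op": "play_rows", "data": {"targets": [[0,0,0,-0.001,0.0002,0,0]]}}

```text
t: 11.45
eef_pos: [0.5108, -0.2538, 0.1727]
ee_rot: [-3.141, 0.001, 2.908]
force: [1.6, -0.2, -4.2]
width: 0.0277
```

Call:
{"op": "play_rows", "data": {"targets": [[0,0,0,-0.001,0.0002,0,0]]}}

```text
t: 11.58
eef_pos: [0.51, -0.2537, 0.1727]
ee_rot: [-3.141, 0.002, 2.908]
force: [4.9, -1.0, -5.2]
width: 0.0277
```

```bash
python3 st.py -13.4 0.5265 -0.258 0.1725
```

```text
11.575 [ 0.51   -0.2537  0.1727] [-3.1409e+00  1.6000e-03  2.9081e+00] [ 4.92 -0.96 -5.18] [-0.646 -1.959 -0.008] 0.0277
turn to target [ 0.001   0.0014 -0.0004]
shift [ 0.0165 -0.0043 -0.0002]
force along lid x,y 5.01 0.2
```

Call:
{"op": "play_rows", "data": {"targets": [[0,0,0,-0.0006,0.0001,0,0]]}}

```text
t: 11.7
eef_pos: [0.51, -0.2537, 0.1729]
ee_rot: [-3.141, 0.003, 2.908]
force: [3.9, -0.9, -5.5]
width: 0.0279
```

```bash
python3 st.py -13.4 0.5265 -0.258 0.1725; python3 - <<'E'
from h import *
im,d,s=shot('wrist','w5'); 
cv2.imwrite('pics/w5c.png',cv2.resize(im[50:250,130:430],None,fx=2.5,fy=2.5))
E
```

```text
11.7 [ 0.51   -0.2537  0.1729] [-3.1410e+00  2.9000e-03  2.9082e+00] [ 3.91 -0.87 -5.51] [-0.579 -1.977 -0.057] 0.0279
turn to target [ 0.0013  0.0027 -0.0005]
shift [ 0.0165 -0.0043 -0.0004]
force along lid x,y 4.01 0.06
```

View pics/w5c.png

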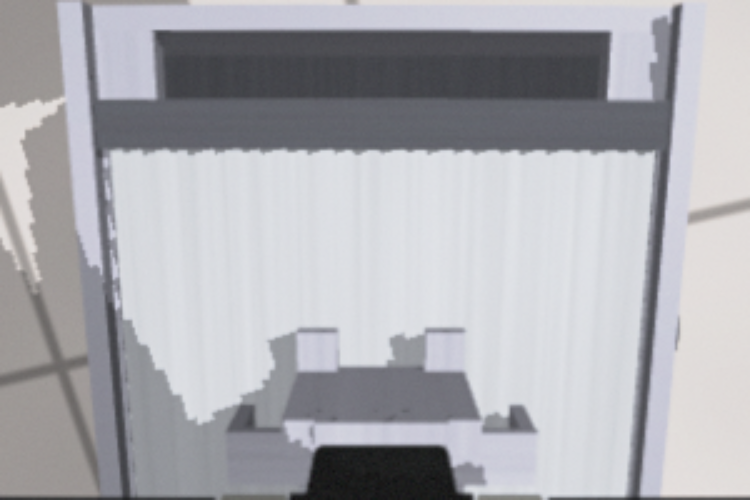

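Call:
{"op": "play_rows", "data": {"targets": [[0.001,0.003,0,0.0006,-0.0002,0,0],[0,0,0,0,0,0,0]]}}

```text
t: 12.0
eef_pos: [0.5103, -0.2538, 0.173]
ee_rot: [-3.141, -0.001, 2.908]
force: [2.9, -0.2, -3.9]
width: 0.0276
```

```bash
python3 st.py -13.4 0.5265 -0.258 0.1725
```

```text
12.0 [ 0.5103 -0.2538  0.173 ] [-3.1412e+00 -1.2000e-03  2.9082e+00] [ 2.95 -0.18 -3.91] [-0.255 -1.396 -0.018] 0.0276
turn to target [ 0.0001 -0.0012 -0.0004]
shift [ 0.0162 -0.0042 -0.0005]
force along lid x,y 2.91 0.51
```

Call:
{"op": "play_rows", "data": {"targets": [[0,0,0,0.0006,-0.0002,0,0],[0,0,0,0,0,0.001,0]]}}

```text
t: 12.25
eef_pos: [0.5104, -0.2539, 0.1739]
ee_rot: [-3.141, -0.002, 2.908]
force: [2.7, -1.1, -5.0]
width: 0.0278
```

```bash
python3 st.py -13.4 0.5265 -0.258 0.1725
```

```text
12.25 [ 0.5104 -0.2539  0.1739] [-3.1412e+00 -2.4000e-03  2.9081e+00] [ 2.72 -1.07 -4.95] [-0.309 -1.324 -0.062] 0.0278
turn to target [-0.0002 -0.0025 -0.0004]
shift [ 0.0161 -0.0041 -0.0014]
force along lid x,y 2.9 -0.41
```

Call:
{"op": "play_rows", "data": {"targets": [[0,0,0,0,0,0.001,0]]}}

```text
t: 12.38
eef_pos: [0.5104, -0.2539, 0.1749]
ee_rot: [-3.141, -0.002, 2.908]
force: [2.8, -0.7, -4.7]
width: 0.0274
```

```bash
python3 st.py -13.4 0.5265 -0.258 0.1725
```

```text
12.375 [ 0.5104 -0.2539  0.1749] [-3.1412e+00 -2.5000e-03  2.9080e+00] [ 2.84 -0.66 -4.69] [-0.303 -1.187 -0.091] 0.0274
turn to target [-0.0002 -0.0025 -0.0003]
shift [ 0.0161 -0.0041 -0.0024]
force along lid x,y 2.91 0.02
```

Call:
{"op": "play_rows", "data": {"targets": [[0,-0.0025,0,0.001,-0.0002,0,0],[0,0,0,0,0,0,0]]}}

```text
t: 12.62
eef_pos: [0.5103, -0.254, 0.1747]
ee_rot: [3.141, -0.002, 2.908]
force: [2.6, -0.6, -3.5]
width: 0.0277
```

```bash
python3 st.py -13.4 0.5265 -0.258 0.1725
```

```text
12.625 [ 0.5103 -0.254   0.1747] [ 3.1415e+00 -2.0000e-03  2.9078e+00] [ 2.59 -0.6  -3.51] [-0.132 -0.733  0.01 ] 0.0277
turn to target [-0.0006 -0.0019 -0.0001]
shift [ 0.0162 -0.004  -0.0022]
force along lid x,y 2.66 0.01
```

Call:
{"op": "play_rows", "data": {"targets": [[0,-0.002,0,0.0003,0,0.001,0],[0,0,0,0,0,0.001,0]]}}

```text
t: 12.88
eef_pos: [0.5102, -0.2539, 0.1761]
ee_rot: [3.141, -0.001, 2.908]
force: [2.8, -2.2, -8.5]
width: 0.0279
```

```bash
python3 st.py -13.4 0.5265 -0.258 0.1725
```

```text
12.875 [ 0.5102 -0.2539  0.1761] [ 3.1408e+00 -1.0000e-03  2.9076e+00] [ 2.78 -2.24 -8.46] [-0.601 -1.127  0.056] 0.0279
turn to target [-0.001  -0.0008  0.0001]
shift [ 0.0163 -0.0041 -0.0036]
force along lid x,y 3.23 -1.53
```

Call:
{"op": "play_rows", "data": {"targets": [[0,0,0,0,0,0.001,0],[0,0,0,0,0,0.001,0]]}}

```text
t: 13.12
eef_pos: [0.5099, -0.2539, 0.1773]
ee_rot: [3.141, -0.002, 2.907]
force: [2.0, -2.5, -7.4]
width: 0.028
```

```bash
python3 st.py -13.4 0.5265 -0.258 0.1725
```

```text
13.125 [ 0.5099 -0.2539  0.1773] [ 3.1407e+00 -2.1000e-03  2.9073e+00] [ 1.95 -2.54 -7.42] [-0.664 -0.888 -0.016] 0.028
turn to target [-0.0014 -0.0018  0.0004]
shift [ 0.0166 -0.0041 -0.0048]
force along lid x,y 2.49 -2.02
```

Call:
{"op": "play_rows", "data": {"targets": [[0,0,0,0.0003,0,0.001,0],[0,0,0,0,0,0.001,0]]}}

```text
t: 13.38
eef_pos: [0.5096, -0.2537, 0.1788]
ee_rot: [3.141, -0.004, 2.907]
force: [0.7, -1.4, -8.6]
width: 0.028
```

```bash
python3 st.py -13.4 0.5265 -0.258 0.1725; python3 - <<'E'
from h import *
im,d,s=shot('wrist','w6'); 
cv2.imwrite('pics/w6c.png',cv2.resize(im[50:250,130:430],None,fx=2.5,fy=2.5))
W=cloud('wrist',d,s['eef_pos'],s['ee_rot'])
for u,v in [(190,130),(190,150),(280,130),(280,160),(370,130),(370,150),(185,180),(380,180)]: print(u,v,W[v,u].round(4))
E
```

```text
13.375 [ 0.5096 -0.2537  0.1788] [ 3.1406 -0.0038  2.9072] [ 0.75 -1.38 -8.59] [-0.629 -0.746  0.038] 0.028
turn to target [-0.0019 -0.0035  0.0006]
shift [ 0.0169 -0.0043 -0.0063]
force along lid x,y 1.05 -1.17
190 130 [ 0.4378 -0.2994  0.0882]
190 150 [ 0.4503 -0.3031  0.0888]
280 130 [ 0.4517 -0.2416  0.087 ]
280 160 [ 0.471  -0.2462  0.0878]
370 130 [ 0.4654 -0.1836  0.0874]
370 150 [ 0.4786 -0.1856  0.0865]
185 180 [ 0.4689 -0.3122  0.0899]
380 180 [ 0.5    -0.1828  0.0885]
```

View pics/w6c.png

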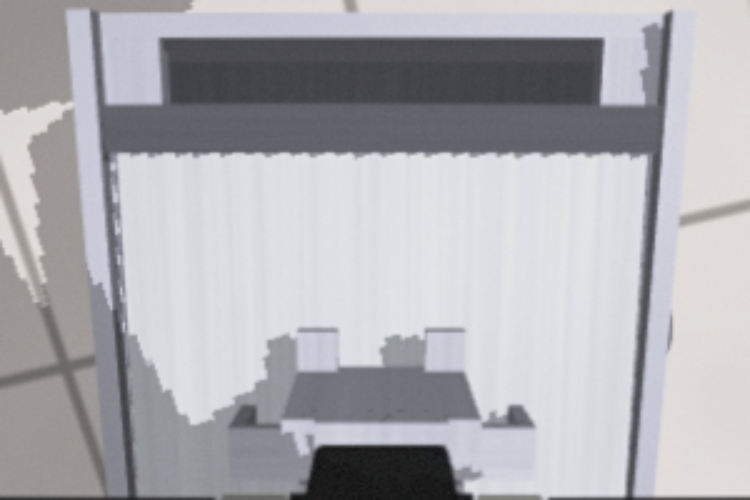

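```bash
cat > tilt.py <<'E'
from h import *
import sys
def tilt(f,zl=.08,zh=.11,a=np.radians(-13.4)):
    im,d,p,r=load(f); W=cloud('wrist',d,p,r); x,y,z=np.moveaxis(W,-1,0)
    m=(z>zl)&(z<zh)&(im.mean(-1)>165)&(np.arange(420)[:,None]<245)&(np.arange(420)[:,None]>100)
    ex=np.array([np.cos(a),np.sin(a)]);ey=np.array([-ex[1],ex[0]])
    q=W[...,:2]-p[:2]; X=q@ex;Y=q@ey; m&=(np.abs(Y)<.065)&(X<-.025)&(X>-.068)
    for k in range(3):
        A=np.c_[X[m],Y[m],np.ones(m.sum())]; c=np.linalg.lstsq(A,z[m],rcond=None)[0]
        e=np.abs(z-(c[0]*X+c[1]*Y+c[2])); m&=e<.003
    print(f,'slope deg x,y',np.degrees(c[:2]).round(2),'z at strap',c[2].round(4),m.sum())
for f in sys.argv[1:]: tilt(f)
E
python3 tilt.py w5 w6
```

```text
w5 slope deg x,y [0.02 0.01] z at strap 0.087 13042
w6 slope deg x,y [ 2.54 -0.05] z at strap 0.0902 12507
```

```bash
cat > lt.py <<'E'
from h import *
import sys
def lt(f,a=np.radians(-13.4)):
    im,d,p,r=load(f); W=cloud('wrist',d,p,r); z=W[...,2]
    ex=np.array([np.cos(a),np.sin(a)]);ey=np.array([-ex[1],ex[0]])
    q=W[...,:2]-p[:2]; X=q@ex;Y=q@ey; h=z-(p[2]-.0747)
    m=(abs(Y)<.018)&(h>.008)&(h<.044)&(X>-.024)&(X<-.012)&(np.arange(420)[:,None]<245)
    for k in range(3):
        A=np.c_[h[m],np.ones(m.sum())]; c=np.linalg.lstsq(A,X[m],rcond=None)[0]; m&=abs(X-c[0]*h-c[1])<.0015
    print(f,'plate dX/dh deg',np.degrees(c[0]).round(2),'X0',c[1].round(4),m.sum())
    # prong rear tops
    for s in(-1,1):
        m=(abs(Y-s*.016)<.006)&(h>-.005)&(h<.015)&(X<-.019)&(X>-.030)
        print('  prong top h',np.median(h[m]).round(4),m.sum(), 'Xmin',X[m].min().round(4))
for f in sys.argv[1:]: lt(f)
E
python3 lt.py w4 w5 w6
```

```text
w4 plate dX/dh deg 0.33 X0 -0.0185 1106
  prong top h 0.006 283 Xmin -0.0287
  prong top h 0.0061 273 Xmin -0.0288
w5 plate dX/dh deg -0.08 X0 -0.018 1099
  prong top h 0.0059 255 Xmin -0.0282
  prong top h 0.0058 247 Xmin -0.0282
w6 plate dX/dh deg 0.33 X0 -0.0186 1104
  prong top h 0.006 281 Xmin -0.0287
  prong top h 0.006 274 Xmin -0.0288
```

Call:
{"op": "play_rows", "data": {"targets": [[-0.002,-0.003,0,0.0015,-0.0004,0,0],[0,0,0,0.0005,0,0,0]]}}

```text
t: 13.68
eef_pos: [0.5107, -0.2537, 0.1784]
ee_rot: [3.141, -0.002, 2.907]
force: [1.1, -0.1, -8.2]
width: 0.0282
```

```bash
python3 st.py -13.4 0.5265 -0.258 0.1725; python3 - <<'E'
from h import *
shot('wrist','w7')
E
python3 tilt.py w7; python3 lt.py w7
```

```text
13.675 [ 0.5107 -0.2537  0.1784] [ 3.1415e+00 -2.3000e-03  2.9069e+00] [ 1.11 -0.07 -8.22] [-0.036 -0.128 -0.034] 0.0282
turn to target [-0.0007 -0.0022  0.0008]
shift [ 0.0158 -0.0043 -0.0059]
force along lid x,y 1.1 0.19
w7 slope deg x,y [-0.25 -0.07] z at strap 0.0897 12644
w7 plate dX/dh deg 0.3 X0 -0.0185 1114
  prong top h 0.006 284 Xmin -0.0287
  prong top h 0.0059 271 Xmin -0.0289
```

Call:
{"op": "play_rows", "data": {"targets": [[0,-0.002,0,0,0,0.0015,0],[0,0,0,0,0,0.0015,0]]}}

```text
t: 13.98
eef_pos: [0.5104, -0.2536, 0.1813]
ee_rot: [3.141, -0.001, 2.907]
force: [1.5, -0.6, -10.1]
width: 0.0278
```

```bash
python3 st.py -13.4 0.5107 -0.2537 0.1784
```

```text
13.975 [ 0.5104 -0.2536  0.1813] [ 3.1409e+00 -1.1000e-03  2.9068e+00] [  1.47  -0.6  -10.09] [-0.071 -0.221  0.034] 0.0278
turn to target [-0.0009 -0.0009  0.0009]
shift [ 0.0003 -0.0001 -0.0029]
force along lid x,y 1.57 -0.25
```

Call:
{"op": "play_rows", "data": {"targets": [[0,0,0,0,0,0.0015,0],[0,0,0,0,0,0.0015,0]]}}

```text
t: 14.22
eef_pos: [0.5104, -0.2535, 0.1846]
ee_rot: [3.141, -0.001, 2.907]
force: [0.3, 0.7, -9.2]
width: 0.028
```

```bash
python3 st.py -13.4 0.5107 -0.2537 0.1784; python3 - <<'E'
from h import *
shot('wrist','w8')
E
python3 tilt.py w8; python3 lt.py w8
```

```text
14.225 [ 0.5104 -0.2535  0.1846] [ 3.1408e+00 -1.1000e-03  2.9069e+00] [ 0.34  0.74 -9.17] [-0.106 -0.027 -0.053] 0.028
turn to target [-0.001  -0.0009  0.0008]
shift [ 0.0003 -0.0002 -0.0062]
force along lid x,y 0.16 0.8
w8 slope deg x,y [-0.11 -0.03] z at strap 0.0959 12680
w8 plate dX/dh deg 0.2 X0 -0.0184 1105
  prong top h 0.0059 281 Xmin -0.0287
  prong top h 0.006 271 Xmin -0.0287
```

Call:
{"op": "play_rows", "data": {"targets": [[0,0,0,0,0,0.002,0],[0,0,0,0,0,0.003,0],[0,0,0,0,0,0.004,0],[0,0,0,0,0,0.006,0],[0,0,0,0,0,0.008,0],[0,0,0,0,0,0.008,0],[0,0,0,0,0,0.008,0],[0,0,0,0,0,0.005,0],[0,0,0,0,0,0.002,0],[0,0,0,0,0,0,0]]}}

```text
t: 15.52
eef_pos: [0.5103, -0.2535, 0.2348]
ee_rot: [3.141, -0.0, 2.907]
force: [1.1, 0.4, -9.7]
width: 0.0277
```

```bash
python3 st.py -5.5 0.533 0.287 0.25; python3 - <<'E'
from h import *
im,d,s=shot('wrist','w9')
W=cloud('wrist',d,s['eef_pos'],s['ee_rot']); x,y,z=np.moveaxis(W,-1,0)
m=(abs(z-.139)<.008)&(im.mean(-1)>150)&(np.arange(420)[:,None]<240)
m=m.astype(np.uint8); k,l,st,c=cv2.connectedComponentsWithStats(m); i=1+np.argmax(st[1:,4]); mm=l==i
P=np.stack([x[mm],y[mm]],-1).astype(np.float32); R=cv2.minAreaRect(P*1000); print(R,z[mm].mean()); B=cv2.boxPoints(R);print(B.round(1).tolist()); 
E
```

```text
15.525 [ 0.5103 -0.2535  0.2348] [ 3.1407e+00 -1.0000e-04  2.9068e+00] [ 1.14  0.41 -9.7 ] [-0.014  0.006 -0.009] 0.0277
turn to target [-9.000e-04  1.000e-04  1.388e-01]
shift [0.0227 0.5405 0.0152]
force along lid x,y 1.09 0.51
((484.1053161621094, -245.85357666015625), (137.7062530517578, 90.31449127197266), 76.60355377197266) 0.14597608363107067
[[424.20001220703125, -302.3999938964844], [512.0999755859375, -323.29998779296875], [544.0, -189.3000030517578], [456.1000061035156, -168.39999389648438]]
```

View pics/w9.png

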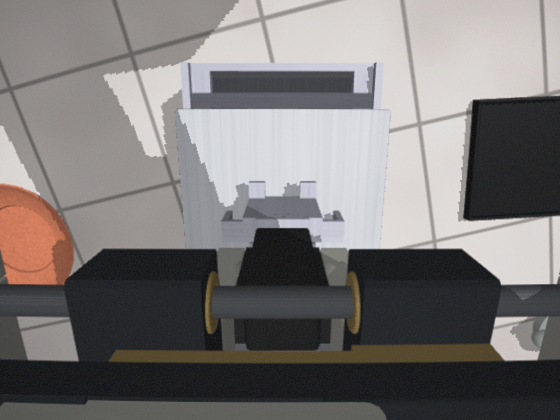

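Call:
{"op": "play_rows", "data": {"targets": [[0,0,0,0,0.006,0,0],[0,0,0.005,0.001,0.012,0,0],[0,0,0.01,0.001,0.018,0,0],[0,0,0.012,0.001,0.024,0,0],[0,0,0.012,0.001,0.03,0,0],[0,0,0.012,0.001,0.034,0,0],[0,0,0.012,0.001,0.036,0,0],[0,0,0.012,0.001,0.036,0,0],[0,0,0.012,0.001,0.036,0,0],[0,0,0.012,0.001,0.036,0,0],[0,0,0.012,0.001,0.036,0,0],[0,0,0.012,0.001,0.036,0,0]]}}

```text
t: 17.08
eef_pos: [0.5176, 0.1067, 0.2347]
ee_rot: [3.137, 0.001, 3.04]
force: [0.4, 0.1, -8.9]
width: 0.0277
```

Call:
{"op": "play_rows", "data": {"targets": [[0,0,0.01,0.001,0.036,0,0],[0,0,0.005,0.001,0.036,0,0],[0,0,0,0.001,0.032,0,0],[0,0,0,0.001,0.026,0,0],[0,0,0,0.001,0.02,0,0],[0,0,0,0,0.014,0,0],[0,0,0,0,0.008,0,0],[0,0,0,0,0.003,0,0],[0,0,0,0,0,0,0]]}}

```text
t: 18.2
eef_pos: [0.517, 0.2951, 0.2348]
ee_rot: [3.137, 0.0, 3.065]
force: [-0.5, 0.7, -9.3]
width: 0.0278
```

```bash
python3 st.py -5.5 0.5301 0.2862 0.19
```

```text
18.2 [0.517  0.2951 0.2348] [3.1369e+00 2.0000e-04 3.0652e+00] [-0.5   0.71 -9.29] [-0.124  0.01   0.012] 0.0278
turn to target [-0.0047  0.0006 -0.0196]
shift [ 0.0131 -0.0089 -0.0448]
force along lid x,y -0.56 0.66
```

Call:
{"op": "play_rows", "data": {"targets": [[-0.002,0,-0.008,0.004,-0.003,0,0],[-0.002,0,-0.008,0.005,-0.003,-0.004,0],[0,0,-0.003,0.003,-0.002,-0.008,0],[0,0,0,0.001,-0.001,-0.01,0],[0,0,0,0,0,-0.01,0],[0,0,0,0,0,-0.007,0],[0,0,0,0,0,-0.003,0],[0,0,0,0,0,0,0]]}}

```text
t: 19.2
eef_pos: [0.5309, 0.2833, 0.1889]
ee_rot: [-3.141, -0.001, 3.043]
force: [0.3, -0.7, -8.7]
width: 0.0278
```

```bash
python3 st.py -5.5 0.5301 0.2862 0.17; cat > rel.py <<'E'
from h import *
import sys
f,zl=sys.argv[1],float(sys.argv[2])
im,d,s=shot('wrist',f)
W=cloud('wrist',d,s['eef_pos'],s['ee_rot']); x,y,z=np.moveaxis(W,-1,0)
rows=np.arange(420)[:,None]<240
def rect(m,n):
    k,l,st,c=cv2.connectedComponentsWithStats(m.astype(np.uint8)); i=1+np.argmax(st[1:,4]); mm=l==i
    P=np.stack([x[mm],y[mm]],-1).astype(np.float32); R=cv2.minAreaRect(P*1000); B=cv2.boxPoints(R); print(n,np.round(R[1],1),round(R[2],2),z[mm].mean().round(4),B.round(1).tolist()); return B
B=rect(rows&(abs(z-zl)<.008)&(im.mean(-1)>150),'lid')
S=rect(rows&(abs(z-.06)<.006),'stand')
# front edge corners = two with smallest x
for n,Q,L in(('lid',B,75),('stand',S,105)):
    Q=Q[np.argsort(Q[:,0])][:2]; Q=Q[np.argsort(Q[:,1])]; v=Q[1]-Q[0]; yaw=np.degrees(np.arctan2(v[1],v[0]))-90; a=np.radians(yaw)
    c=Q.mean(0)+L*np.array([np.cos(a),np.sin(a)]); print(n,'yaw',yaw.round(2),'centre',c.round(1))
E
python3 rel.py w10 0.098
```

```text
19.2 [0.5309 0.2833 0.1889] [-3.1405e+00 -6.0000e-04  3.0427e+00] [ 0.26 -0.66 -8.69] [-0.03  -0.084  0.024] 0.0278
turn to target [ 0.001  -0.0007  0.0029]
shift [-0.0008  0.0029 -0.0189]
force along lid x,y 0.32 -0.63
lid [139.6  90.1] 84.08 0.1002 [[451.1000061035156, 221.0], [540.7000122070312, 211.6999969482422], [555.0999755859375, 350.6000061035156], [465.5, 359.8999938964844]]
stand [190.8 136.4] 84.32 0.0609 [[418.6000061035156, 202.6999969482422], [554.2999877929688, 189.1999969482422], [573.2000122070312, 379.1000061035156], [437.5, 392.6000061035156]]
lid yaw -5.92 centre [532.9 282.7]
stand yaw -5.68 centre [532.5 287.2]
```

View pics/w10.png

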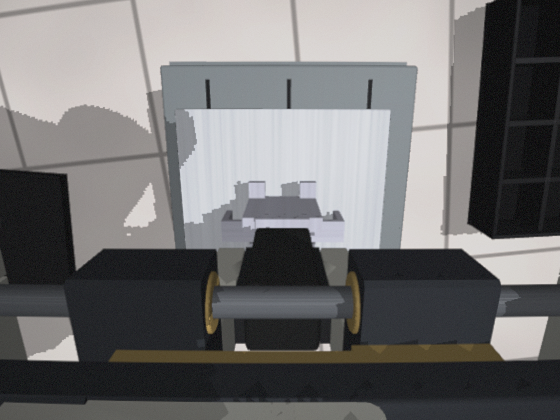

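Call:
{"op": "play_rows", "data": {"targets": [[0.001,0,0.004,0,0.003,0,0],[0,0,0,0,0.002,-0.004,0],[0,0,0,0,0,-0.006,0],[0,0,0,0,0,-0.006,0],[0,0,0,0,0,-0.004,0],[0,0,0,0,0,-0.002,0],[0,0,0,0,0,0,0]]}}

```text
t: 20.12
eef_pos: [0.5311, 0.2891, 0.1661]
ee_rot: [3.141, 0.0, 3.047]
force: [-0.9, -0.3, -8.3]
width: 0.0275
```

```bash
python3 st.py -5.6 0.5305 0.2878 0.1557;python3 rel.py w11 0.076
```

```text
20.125 [0.5311 0.2891 0.1661] [3.1406e+00 3.0000e-04 3.0473e+00] [-0.89 -0.33 -8.29] [-0.032 -0.012  0.007] 0.0275
turn to target [-0.001   0.0004 -0.0034]
shift [-0.0006 -0.0013 -0.0104]
force along lid x,y -0.85 -0.41
lid [140.   90.2] 84.31 0.0774 [[451.6000061035156, 226.3000030517578], [541.4000244140625, 217.39999389648438], [555.2000122070312, 356.70001220703125], [465.5, 365.70001220703125]]
stand [191.  127.8] 84.31 0.0609 [[418.70001220703125, 202.5], [545.7999877929688, 189.89999389648438], [564.7999877929688, 379.8999938964844], [437.6000061035156, 392.6000061035156]]
lid yaw -5.69 centre [533.2 288.6]
stand yaw -5.69 centre [532.6 287.2]
```

Call:
{"op": "play_rows", "data": {"targets": [[-0.001,0,0,-0.0006,-0.0014,-0.001,0],[0,0,0,0,0,-0.002,0],[0,0,0,0,0,-0.002,0],[0,0,0,0,0,-0.0015,0],[0,0,0,0,0,0,0]]}}

```text
t: 20.8
eef_pos: [0.5308, 0.2877, 0.1598]
ee_rot: [3.141, 0.001, 3.047]
force: [-0.3, -0.6, -7.9]
width: 0.0279
```

```bash
python3 st.py -5.6 0.5305 0.2878 0.1557;python3 rel.py w12 0.069
```

```text
20.8 [0.5308 0.2877 0.1598] [3.1408e+00 1.1000e-03 3.0473e+00] [-0.26 -0.58 -7.92] [-0.033 -0.006 -0.007] 0.0279
turn to target [-0.0006  0.0012 -0.0035]
shift [-0.0003  0.0001 -0.0041]
force along lid x,y -0.2 -0.6
lid [143.4  95.7] 83.98 0.071 [[448.20001220703125, 225.6999969482422], [543.4000244140625, 215.60000610351562], [558.5, 358.20001220703125], [463.20001220703125, 368.29998779296875]]
stand [191.1 125.1] 84.25 0.0609 [[418.6000061035156, 202.60000610351562], [543.0999755859375, 190.10000610351562], [562.2999877929688, 380.20001220703125], [437.79998779296875, 392.70001220703125]]
lid yaw -6.02 centre [530.3 289.1]
stand yaw -5.75 centre [532.7 287.2]
```

Call:
{"op": "play_rows", "data": {"targets": [[0,0,0,0,0,-0.001,0],[0,0,0,0,0,-0.001,0],[0,0,0,0,0,-0.001,0],[0,0,0,0,0,-0.001,0],[0,0,0,0,0,-0.001,0]]}}

```text
t: 21.48
eef_pos: [0.5316, 0.2883, 0.1556]
ee_rot: [3.14, 0.003, 3.048]
force: [0.7, 0.9, -3.2]
width: 0.0277
```

```bash
python3 st.py -5.7 0.5305 0.2878 0.1447
```

```text
21.475 [0.5316 0.2883 0.1556] [3.1396e+00 3.1000e-03 3.0479e+00] [ 0.65  0.93 -3.2 ] [-0.018 -0.061  0.019] 0.0277
turn to target [-0.0016  0.0033 -0.0057]
shift [-0.0011 -0.0005 -0.0109]
force along lid x,y 0.56 0.99
```

Call:
{"op": "play_rows", "data": {"targets": [[-0.001,0.003,-0.005,0,-0.0003,-0.0015,0],[0,0,0,0,0,-0.002,0],[0,0,0,0,0,-0.002,0],[0,0,0,-0.0003,0,-0.002,0],[0,0,0,0,0,-0.001,0],[0,0,0,0,0,0,0]]}}

```text
t: 22.22
eef_pos: [0.5326, 0.2888, 0.1484]
ee_rot: [3.139, 0.003, 3.043]
force: [-0.0, -1.0, -2.3]
width: 0.0276
```

```bash
python3 st.py -5.7 0.5305 0.2878 0.1449
```

```text
22.225 [0.5326 0.2888 0.1484] [3.1387e+00 3.1000e-03 3.0432e+00] [-0.   -0.96 -2.33] [-0.064 -0.04  -0.021] 0.0276
turn to target [-0.0026  0.0034 -0.0011]
shift [-0.0021 -0.001  -0.0035]
force along lid x,y 0.09 -0.96
```

Call:
{"op": "play_rows", "data": {"targets": [[-0.003,0.003,0,-0.0005,-0.0005,-0.0015,0],[0,0,0,0,0,-0.0015,0],[0,0,0,0,0,-0.0008,0],[0,0,0,0,0,0,0]]}}

```text
t: 22.72
eef_pos: [0.5321, 0.2883, 0.1443]
ee_rot: [-3.141, 0.0, 3.043]
force: [0.4, -0.2, -3.5]
width: 0.0279
```

```bash
python3 st.py -5.7 0.5305 0.2878 0.1449
```

```text
22.725 [0.5321 0.2883 0.1443] [-3.1410e+00  2.0000e-04  3.0432e+00] [ 0.43 -0.2  -3.51] [ 0.015 -0.077 -0.007] 0.0279
turn to target [ 0.0006  0.0002 -0.0011]
shift [-0.0016 -0.0005  0.0006]
force along lid x,y 0.45 -0.15
```

Call:
{"op": "play_rows", "data": {"targets": [[0,0,0,-0.004,0.0004,0,0],[0,0,0,-0.004,0.0004,0,0],[0,0,0,-0.004,0.0004,0,0]]}}

```text
t: 23.1
eef_pos: [0.5195, 0.2895, 0.1444]
ee_rot: [-3.141, 0.0, 3.043]
force: [0.0, 0.0, -3.1]
width: 0.0279
```

```bash
python3 st.py -5.7 0.5305 0.2878 0.1449
```

```text
23.1 [0.5195 0.2895 0.1444] [-3.1410e+00  3.0000e-04  3.0429e+00] [ 0.04  0.02 -3.1 ] [ 0.008 -0.039  0.022] 0.0279
turn to target [ 0.0006  0.0002 -0.0008]
shift [ 0.011  -0.0017  0.0005]
force along lid x,y 0.04 0.02
```

Call:
{"op": "play_rows", "data": {"targets": [[0,0,0,-0.005,0.0005,0,0],[0,0,0,-0.005,0.0005,0,0],[0,0,0,-0.005,0.0005,0,0],[0,0,0,-0.005,0.0005,0,0],[0,0,0,-0.002,0,0,0],[0,0,0,0,0,0,0]]}}

```text
t: 23.85
eef_pos: [0.4954, 0.2919, 0.1448]
ee_rot: [-3.142, 0.001, 3.044]
force: [-0.2, -0.1, -3.2]
width: 0.0275
```

```bash
python3 st.py -5.7 0.5305 0.2878 0.1449
```

```text
23.85 [0.4954 0.2919 0.1448] [-3.1415e+00  6.0000e-04  3.0437e+00] [-0.16 -0.12 -3.18] [-0.04  -0.056  0.053] 0.0275
turn to target [ 0.0001  0.0005 -0.0016]
shift [ 0.0351 -0.0041  0.0001]
force along lid x,y -0.15 -0.14
```

Call:
{"op": "play_rows", "data": {"targets": [[0,0,0,0,0,0.005,0],[0,0,0,0,0,0.015,0],[0,0,0,0,0,0.025,0],[0,0,0,0,0,0.03,0],[0,0,0,0,0,0.02,0],[0,0,0,0,0,0,0]]}}

```text
t: 24.6
eef_pos: [0.4965, 0.2917, 0.2473]
ee_rot: [3.14, 0.003, 3.043]
force: [0.5, -0.2, -3.9]
width: 0.028
```

```bash
python3 st.py -13.4 0.545 0.005 0.2; python3 rel.py w13 0.066;  python3 - <<'E'
from h import *
shot('side','s13')
im=cv2.imread('pics/s13.png'); cv2.imwrite('pics/s13c.png',cv2.resize(im[200:350,200:360],None,fx=4,fy=4,interpolation=cv2.INTER_CUBIC))
E
```

```text
24.6 [0.4965 0.2917 0.2473] [3.1399e+00 3.0000e-03 3.0432e+00] [ 0.51 -0.23 -3.95] [-0.044 -0.069 -0.011] 0.028
turn to target [-0.0012  0.0033 -0.1355]
shift [ 0.0485 -0.2867 -0.0473]
force along lid x,y 0.55 -0.1
lid [165.6 120.3] 84.37 0.0657 [[423.3999938964844, 226.6999969482422], [543.0999755859375, 214.89999389648438], [559.4000244140625, 379.79998779296875], [439.6000061035156, 391.6000061035156]]
stand [190.2 125.2] 84.35 0.061 [[418.5, 202.89999389648438], [543.0999755859375, 190.5], [561.9000244140625, 379.79998779296875], [437.20001220703125, 392.1000061035156]]
lid yaw -5.63 centre [506.1 301.8]
stand yaw -5.65 centre [532.4 287.2]
```

View pics/w13.png

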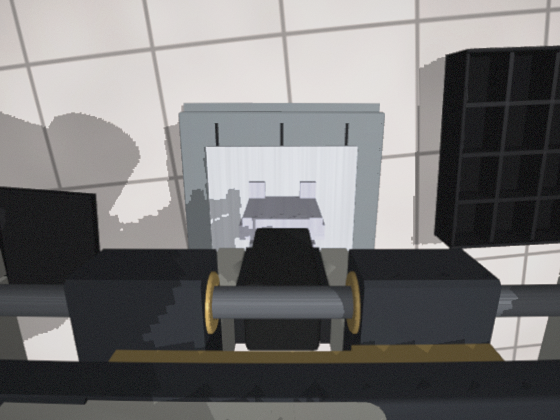

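View pics/s13c.png

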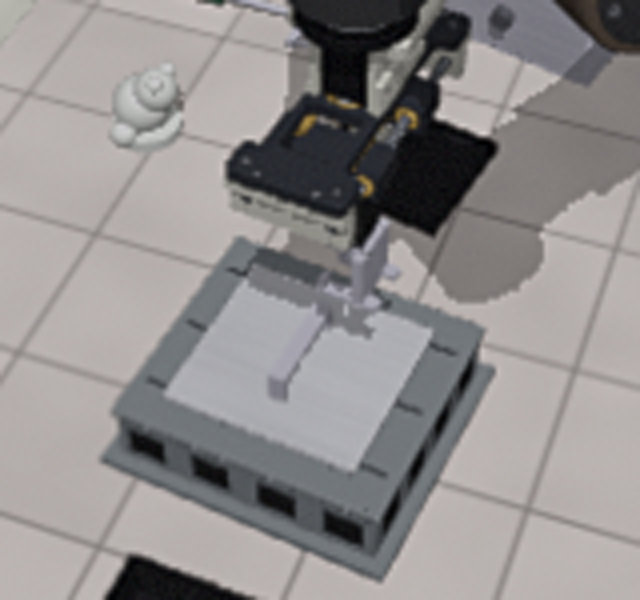

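```bash
cat > fl.py <<'E'
from h import *
import sys
im,d,p,r=load(sys.argv[1]); cam=sys.argv[2]
W=cloud(cam,d,p,r); x,y,z=np.moveaxis(W,-1,0)
m=(z>.058)&(z<.075)&(im.min(-1)>150)&(x>.4)&(x<.65)&(y>.18)&(y<.4)
if cam=='wrist': m&=np.arange(420)[:,None]<245
k,l,st,c=cv2.connectedComponentsWithStats(m.astype(np.uint8)); i=1+np.argmax(st[1:,4]); mm=l==i
P=np.stack([x[mm],y[mm]],-1).astype(np.float32)*1000; R=cv2.minAreaRect(P); B=cv2.boxPoints(R); print(np.round(R[0],1),np.round(R[1],1),R[2],B.round(1).tolist(),mm.sum())
Q=B[np.argsort(B[:,0])][:2]; Q=Q[np.argsort(Q[:,1])]; v=Q[1]-Q[0]; a=np.arctan2(v[1],v[0])-np.pi/2
print('yaw',np.degrees(a).round(2),'centre from front edge',(Q.mean(0)+75*np.array([np.cos(a),np.sin(a)])).round(1))
A=np.c_[P/1000-P.mean(0)/1000,np.ones(len(P))]; print('slopes deg',np.degrees(np.linalg.lstsq(A,z[mm],rcond=None)[0][:2]),z[mm].mean())
E
python3 fl.py w13 wrist
```

```text
[507.3 290.3] [142.9  97.6] 84.50360107421875 [[451.8999938964844, 223.8000030517578], [549.0999755859375, 214.5], [562.7000122070312, 356.70001220703125], [465.6000061035156, 366.1000061035156]] 9355
yaw -5.5 centre from front edge [533.4 287.8]
slopes deg [ 0.03403532 -0.02264852] 0.06693483804203265
```

Call:
{"op": "play_rows", "data": {"targets": [[0,0,0,0.005,-0.025,0,0],[0,0,-0.015,0.01,-0.05,0,0],[0,0,-0.015,0.01,-0.05,0,0],[0,0,-0.015,0.012,-0.05,0,0],[0,0,-0.015,0.012,-0.05,0,0],[0,0,-0.015,0.01,-0.035,-0.02,0],[0,0,0,0,-0.01,-0.03,0],[0,0,0,0,0,-0.03,0],[0,0,0,0,0,-0.02,0],[0,0,0,0,0,0,0]]}}

```text
t: 25.95
eef_pos: [0.5492, 0.0097, 0.1306]
ee_rot: [-3.132, -0.015, 2.964]
force: [0.1, 0.2, -2.7]
width: 0.0278
```

```bash
python3 st.py -10 0.556 0.005 0.0795
```

```text
25.95 [0.5492 0.0097 0.1306] [-3.1316 -0.0148  2.9641] [ 0.11  0.22 -2.66] [-0.025 -0.095  0.008] 0.0278
turn to target [ 0.0073 -0.0164  0.0029]
shift [ 0.0068 -0.0047 -0.0511]
force along lid x,y 0.07 0.24
```

Call:
{"op": "play_rows", "data": {"targets": [[0.007,-0.016,0.003,0.005,-0.004,-0.012,0],[0,0,0,0,0,-0.015,0],[0,0,0,0,0,-0.01,0],[0,0,0,0,0,-0.005,0],[0,0,0,0,0,0,0]]}}

```text
t: 26.58
eef_pos: [0.5549, 0.0062, 0.0881]
ee_rot: [-3.141, 0.0, 2.968]
force: [-0.3, 0.4, -2.6]
width: 0.0274
```

```bash
python3 st.py -10 0.556 0.005 0.0795
```

```text
26.575 [0.5549 0.0062 0.0881] [-3.1408e+00  3.0000e-04  2.9684e+00] [-0.32  0.41 -2.56] [-0.002 -0.026  0.029] 0.0274
turn to target [ 0.0008  0.0002 -0.0013]
shift [ 0.0011 -0.0012 -0.0086]
force along lid x,y -0.39 0.35
```

Call:
{"op": "play_rows", "data": {"targets": [[0,0,0,0,0,-0.003,0],[0,0,0,0,0,-0.003,0],[0,0,0,0,0,-0.001,0],[0,0,0,0,0,-0.001,0],[0,0,0,0,0,0,0]]}}

```text
t: 27.2
eef_pos: [0.5557, 0.0066, 0.0806]
ee_rot: [-3.142, 0.002, 2.969]
force: [0.5, 0.4, -3.3]
width: 0.0279
```

```bash
python3 st.py -10 0.556 0.005 0.0787
```

```text
27.2 [0.5557 0.0066 0.0806] [-3.1415e+00  2.1000e-03  2.9688e+00] [ 0.49  0.43 -3.27] [-0.002 -0.03   0.062] 0.0279
turn to target [ 0.0004  0.002  -0.0017]
shift [ 0.0003 -0.0016 -0.0019]
force along lid x,y 0.41 0.51
```

Call:
{"op": "play_rows", "data": {"targets": [[0,0.002,0,0,0,-0.001,0],[0,0,0,0,0,-0.0008,0],[0,0,0,0,0,0,0]]}}

```text
t: 27.58
eef_pos: [0.5558, 0.0065, 0.0788]
ee_rot: [-3.141, 0.0, 2.969]
force: [0.5, -0.3, -2.5]
width: 0.0277
```

Call:
{"op": "play_rows", "data": {"targets": [[0,0,0,0,0,-0.0006,0],[0,0,0,0,0,0,0]]}}

```text
t: 27.82
eef_pos: [0.5559, 0.0065, 0.0787]
ee_rot: [-3.141, 0.001, 2.969]
force: [-0.8, -1.2, -3.2]
width: 0.0279
```

```bash
python3 st.py -10 0.556 0.005 0.0787
```

```text
27.825 [0.5559 0.0065 0.0787] [-3.1413e+00  5.0000e-04  2.9689e+00] [-0.84 -1.18 -3.2 ] [-0.022  0.002  0.02 ] 0.0279
turn to target [ 0.0004  0.0005 -0.0019]
shift [ 0.0001 -0.0015 -0.    ]
force along lid x,y -0.62 -1.3
```

Call:
{"op": "play_rows", "data": {"targets": [[0,0,0,0,0,-0.0008,0],[0,0,0,0,0,-0.0008,0],[0,0,0,0,0,0,0]]}}

```text
t: 28.2
eef_pos: [0.556, 0.0066, 0.0788]
ee_rot: [-3.141, 0.001, 2.97]
force: [0.6, -1.1, -3.4]
width: 0.0281
```

```bash
python3 st.py -10 0.556 0.005 0.0787
```

```text
28.2 [0.556  0.0066 0.0788] [-3.1414e+00  1.5000e-03  2.9695e+00] [ 0.64 -1.07 -3.41] [-0.003 -0.071 -0.025] 0.0281
turn to target [ 0.0004  0.0014 -0.0025]
shift [-0.     -0.0016 -0.0001]
force along lid x,y 0.82 -0.94
```

Call:
{"op": "play_rows", "data": {"targets": [[0,0,0,0,0,-0.002,0]]}}

```text
t: 28.32
eef_pos: [0.5564, 0.0064, 0.0785]
ee_rot: [-3.141, 0.002, 2.97]
force: [-11.6, 1.6, 29.7]
width: 0.0279
```

```bash
python3 st.py -10 0.556 0.005 0.0787
```

```text
28.325 [0.5564 0.0064 0.0785] [-3.1411e+00  2.5000e-03  2.9703e+00] [-11.64   1.57  29.75] [ 0.675  4.405 -0.093] 0.0279
turn to target [ 0.0009  0.0023 -0.0033]
shift [-0.0004 -0.0014  0.0002]
force along lid x,y -11.74 -0.48
```

Call:
{"op": "play_rows", "data": {"targets": [[0,0,0,0,0,0,0]]}}

```text
t: 28.45
eef_pos: [0.5566, 0.0066, 0.0789]
ee_rot: [-3.141, 0.003, 2.97]
force: [-0.0, -0.2, -3.1]
width: 0.0276
```

```bash
python3 st.py -10 0.556 0.005 0.0787
```

```text
28.45 [0.5566 0.0066 0.0789] [-3.1414  0.0032  2.9704] [-0.01 -0.16 -3.06] [-0.026 -0.015 -0.007] 0.0276
turn to target [ 0.0007  0.0031 -0.0033]
shift [-0.0006 -0.0016 -0.0002]
force along lid x,y 0.02 -0.16
```

Call:
{"op": "play_rows", "data": {"targets": [[0,0.003,0,0,0,0,0.34],[0,0,0,0,0,0,0.36],[0,0,0,0,0,0,0.4],[0,0,0,0,0,0,0.6],[0,0,0,0,0,0,0.85],[0,0,0,0,0,0,1],[0,0,0,0,0,0,1]]}}

```text
t: 29.32
eef_pos: [0.5574, 0.0066, 0.0785]
ee_rot: [-3.141, 0.001, 2.971]
force: [0.2, 0.7, -0.0]
width: 0.0695
```

```bash
python3 st.py -10 0.556 0.005 0.0787
```

```text
29.325 [0.5574 0.0066 0.0785] [-3.1410e+00  8.0000e-04  2.9706e+00] [ 0.2   0.67 -0.04] [-0.021 -0.045  0.009] 0.0695
turn to target [ 0.0007  0.0006 -0.0035]
shift [-0.0014 -0.0016  0.0002]
force along lid x,y 0.08 0.7
```

Call:
{"op": "play_rows", "data": {"targets": [[0,0,0,0,0,0.01,1],[0,0,0,0,0,0.03,1],[0,0,0,0,0,0.05,1],[0,0,0,0,0,0.06,1],[0,0,0,0,0,0.06,1],[0,0,0,0,0,0.04,1],[0,0,0,0,0,0,1]]}}

```text
t: 30.2
eef_pos: [0.5549, 0.0053, 0.3415]
ee_rot: [-3.141, 0.003, 2.971]
force: [-0.3, 0.5, -0.4]
width: 0.0875
```

Call:
{"op": "play_rows", "data": {"targets": [[0,0,0,0,0.03,0,1],[0,0,0,0,0.05,0,1],[0,0,0,0,0.03,0,1],[0,0,0,0,0.02,0,1],[0,0,0,0,0,0,1]]}}

```text
t: 30.82
eef_pos: [0.5528, 0.1378, 0.3411]
ee_rot: [-3.141, 0.002, 2.969]
force: [0.5, 0.3, -0.3]
width: 0.0875
```

```bash
python3 st.py; python3 - <<'E'
from h import *
shot('wrist','w20'); shot('side','s20'); shot('top','t20')
E
python3 fl.py w20 wrist; python3 - <<'E'
from h import *
im,d,p,r=load('w20'); W=cloud('wrist',d,p,r); x,y,z=np.moveaxis(W,-1,0)
b=(np.arange(420)[:,None]<245)&(y>-.1)&(y<.12)
m=b&(z>.105)&(z<.13); P=np.stack([x[m],y[m]],-1).astype(np.float32)*1000; print('grip top',cv2.minAreaRect(P),np.median(z[m]))
E
```

```text
30.825 [0.5528 0.1378 0.3411] [-3.1411e+00  2.3000e-03  2.9688e+00] [ 0.51  0.35 -0.35] [-0.048 -0.037 -0.006] 0.0875
turn to target [ 0.001   0.0021 -0.0611]
force along lid x,y 0.42 0.46
[533.5 287.9] [139.3 149.9] 84.8411636352539 [[452.6000061035156, 225.3000030517578], [601.9000244140625, 211.8000030517578], [614.4000244140625, 350.5], [465.20001220703125, 364.0]] 13705
yaw -5.16 centre from front edge [533.6 287.9]
slopes deg [-0.00312222  0.00485895] 0.06695431115308895
grip top ((556.3399658203125, 6.7205400466918945), (28.523691177368164, 28.528549194335938), 80.43965148925781) 0.11462402878073419
```

View pics/w20.png

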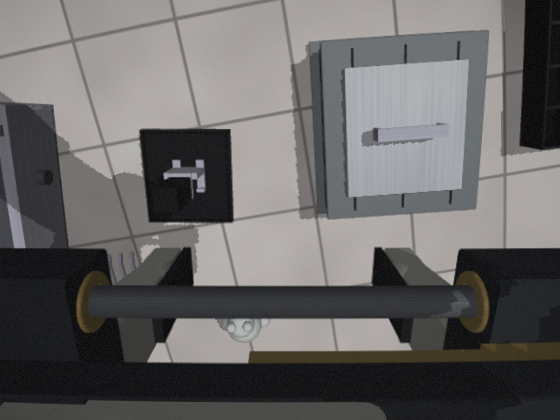

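View pics/s20.png

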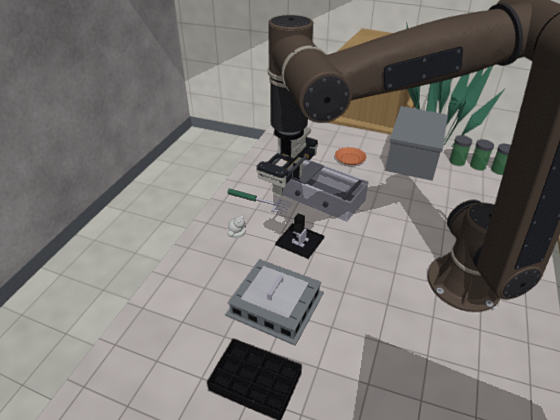

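Lid flat on the crate, centred within about 1 mm (yaw −5.2° against the crate's −5.6°); the lifter stands upright in the tray; arm is clear. Handing in.

```bash
python3 -c "
from station import *
print(job_done())"
```

```text
the job is handed in; nothing more can be done
None
```

The lid is on the upturned crate and the lifter is back in its drip tray. I handed the job in at about 31 s with the arm clear of everything.

**How it went:**
- I hooked the lifter under the loop and drew the lid about 14 mm at roughly 2.5 N. The pull then climbed to 4–5 N without further travel, which was the stop.
- As I began to lift, leftover pull against the stop tipped the lid about 2.5° (limit 7°). I eased the pull off, it levelled to about 0.1–0.25°, and I lifted it out level from there.
- The force measured at the tool suggests the lid never took more than about 8 N.

**Last checks:**
- **Lid:** its centre is within about 1 mm of the crate's centre, it is square to within about 0.5°, and it lies flat with no measurable tilt.
- **Lifter:** it stands upright in the tray, about 12 mm from where it first stood and closer to the middle.
- **Other objects:** the frog, rake, saucer and seed tray look unmoved in the last pictures. I did not measure them.

**One flaw:** when I set the lifter down, it pressed on the fixed tray with about 30 N for one row (0.125 s). I eased off and then released it.

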